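# Load the candlesticks into the slotted display rack

## Robot

A 6-joint arm with a two-finger parallel gripper is mounted at the origin on the work surface. World frame = base frame: x ahead of the robot, y to its left, z up, the work surface at z = 0. Lengths are in mm, angles in rad, forces in N, time in s.
With the tool pointing down it reaches from about 275 to 750 mm from the base axis. Payload 10.2 kg.
Tool frame: the origin (TCP) lies at the very end of the fingers, on their centre line; the grasp point (between the pads) lies 19 mm behind it; z points along the fingers, y is the line along which they close (so a half turn about z gives the same grasp; the last joint's range is limited). The gripper opens to 85 mm and grips with 20 to 120 N. Pads are 22 mm wide; open, the fingers measure 114 mm over their backs; the gripper's body (76 mm by 85 mm) begins 54 mm behind the grasp point. The pads swing forward as they close: fully open they stand 13 mm farther back than shut.
Start: joints at [1.108, 0.313, 1.498, -0, 1.331, -0.223], TCP at [124.705, 509.98, 231.294] pointing down, gripper open.
Joint ranges: [-2.94, 2.94], [-0.97, 2.17], [0.19, 2.56], [-1.23, 4.37], [0.02, 3.11], [-2.88, 2.88]. Speed limits (rad/s): [2.39, 2.39, 3.01, 3.14, 3.14, 3.14].

## Interface

Orientations are given as a rotation vector (axis times angle).
In Python, from cell import robot, imaging gives the robot as it stands. The module is installed in compiled form; this text tells all that it offers.
- The arm moves only by the tool send_rows, never from a script. Its argument "deltas" is one flat list of numbers, 7 for each row, row after row: the turn, a rotation vector about the tool's x, y, z in rad, then the shift along the tool's x, y, z in m, then the closure, from 0 (fully open) to 1 (shut). In form: [wx, wy, wz, dx, dy, dz, gripper, wx, wy, wz, dx, dy, dz, gripper, ...]. A call has 1 to 12 rows; each row is the pose to reach, as a shift and turn from the pose commanded when the call began, along the tool's axes at that moment; what a row does not reach only later rows make up. A row lasts 1/10 s, in which the tool goes at most 50 mm and 8.59 degrees, less where a joint would pass 70% of its speed; a pose out of reach is approached as far as the arm can. A call with a gripper value outside its range is refused whole. The fingers move at their own pace and stop on an object; "grip_force" is the grip in N (left out, the last holds). Time passes only in rows, so rows that repeat a pose let the fingers close. It gives the time, the measured TCP pose, the force, the opening and the grip force at its end, in the units of the state.
- robot.state(): the state, without advancing time (a new reading comes with each control period).
- imaging.grab_frame(name): name is "scene" or "top" or "wrist"; returns (picture, depth): 400x640x3 uint8, red, green, blue; 400x640 float32, mm along the optical axis (not along the pixel's ray), 0 where there is no reading.
- imaging.camera_info(name): a dict with "mtx" (3x3 intrinsics, pixels), "rvec" (rotation vector, rad) and "tvec" (3), from world to camera coordinates, as OpenCV has them; the wrist camera has in their place "T_tool_cam" (4x4, takes a point from camera to tool coordinates, whose origin is the TCP and whose axes are the flange's). Camera axes: x right, y down, z forward; pixel columns grow to the right and rows downward; lengths in mm; the calibration is good to about 2 mm. A picture is of the moment at which its call begins: read the wrist's pose just before it. camera_info takes no time and is no camera call.
- robot.sign_off(): hands the job in; it is judged then, once.
The state is a dict: "time_s": time; "joints": joint angles; "joint_vel": joint speeds; "joint_torque": joint torques, N m; "ee_pos": TCP position; "tcp_rot": TCP orientation; "force": force on the tool from outside, world axes, zero at the start; "ft_torque": the same for the moment, N m; "finger_gap": opening from 0.0 (shut) to 1.0 (fully open); "grasp_force": force on a finger pad.
Only numpy, scipy, OpenCV 4.12 (cv2) and the standard library are available. Lean on these libraries where they do the work, as an engineer would, in place of code of your own. Each camera call takes 0.05 s, during which the arm holds its last target. There are 200 camera calls.

## Task

The pouring pail is standing in front of the display rack: first hang it by its handle on both prongs of the double hook and let go. Then swing the rack's gate fully open, slide every candlestick on the bench along the rack's slot, upright, until its foot is wholly under the brass lips, and finally swing the gate fully shut behind them. Do not knock over the pail or shift the bottle and the jar.

Things in the scene. Friction and masses are not known exactly. Their poses are not given: they have to be found in the camera images.
- rack: Fixed slotted wooden display rack, 430 mm long (own y), 100 mm wide (own x), place and yaw vary. Origin: on the table, mid-lane, at the mouth (front edge of the brass lips). z up. The lane runs straight along own +y from the mouth to an end stop at y = 275 mm. Its floor board, top at z = 6 mm, goes on outside the mouth as an open apron to y = -140 mm. Four feet fit in a row with 35 mm to spare.
- rack_slot (a point): Middle of the slot, 140 mm in from the mouth, level with the tops of the lips (z = 30 mm); axes as the rack's. Two brass lips, z = 25 to 30 mm, from y = 0 to 285 mm of the rack, leave a 40 mm wide slot (rack x = -20 to 20 mm) over the lane. Lane walls under them at x = +-34 mm, flared to +-37 mm at the mouth. Nothing of the rack but the gate's knob is higher than 30 mm.
- gate (a joint): Gate angle (rad). Dark steel bar 94 mm long, 10 mm thick, 12 to 24 mm above the table, on an upright pin at the mouth's +x side. 0 = shut: bar across the mouth along the rack's -x, at its stop. Grows, anticlockwise from above, as its end swings outward to 1.65 = fully open: bar along the rack's -y beside the apron (clear of a foot from 1.5). Stays where left; takes about 1 N.
- gate_knob (a point): Centre of the top of the gate's red upright round knob, 18 mm in diameter, from 24 to 70 mm above the table, 85 mm from the pin.
- gate_hinge (a point): The gate's pin axis, at table height (rack x = 44, y = -15 mm).
- pail: Loose empty aluminium pouring pail, 80 mm across the rim, 75 mm high, about 0.25 kg, on the apron before the gate. Stiff dark arched handle that does not fold: uprights at own y = +-55 mm and a straight round top bar, 10 mm thick, along own y at z = 150 mm; 70 mm of open space between rim and bar. Origin: centre of its underside; z up.
- pail_grip (a point): Middle of the axis of the top bar of the pail's handle (150 mm above the pail's underside).
- stand: Fixed stand with a double hook, place and yaw vary. Origin: on the table under the prongs' root. Two brass prongs, 8 mm thick, at own y = +-32 mm, run level along own -x from x = 0 to -110 mm (axis z = 220 mm), then turn up to tips at x = -122 mm, tops at z = 242 mm. At the root a cross-plate, 90 mm wide, z = 210 to 230 mm, front at x = -2 mm, on a post. Foot plate 150 x 150 x 12 mm.
- hook_seat (a point): Point midway between the prongs, level with their upper side (z = 224 mm), 65 mm out from the root; axes as the stand's. The handle's bar is to lie across both prongs about here, its axis then 5 mm higher; fingers fit between the prongs. The pail must come in from the tips' side (along own +x), prongs passing below the bar and above the rim.
- candle1: Loose candlestick, cream candle (may be absent: None). Round dark red marble foot 60 mm in diameter and 14 mm high, brass cup 30 mm in diameter up to z = 34 mm, straight round candle 22 mm in diameter up to z = 130 mm, then an 8 mm wick without substance. About 0.32 kg, heavy at the foot. Origin: centre of the underside; z up.
- candle2: Loose candlestick, orange candle (may be absent: None). Round dark red marble foot 60 mm in diameter and 14 mm high, brass cup 30 mm in diameter up to z = 34 mm, straight round candle 22 mm in diameter up to z = 130 mm, then an 8 mm wick without substance. About 0.32 kg, heavy at the foot. Origin: centre of the underside; z up.
- candle3: Loose candlestick, blue candle (may be absent: None). Round dark red marble foot 60 mm in diameter and 14 mm high, brass cup 30 mm in diameter up to z = 34 mm, straight round candle 22 mm in diameter up to z = 130 mm, then an 8 mm wick without substance. About 0.32 kg, heavy at the foot. Origin: centre of the underside; z up.
- candle4: Loose candlestick, green candle (may be absent: None). Round dark red marble foot 60 mm in diameter and 14 mm high, brass cup 30 mm in diameter up to z = 34 mm, straight round candle 22 mm in diameter up to z = 130 mm, then an 8 mm wick without substance. About 0.32 kg, heavy at the foot. Origin: centre of the underside; z up.
- bottle: Bystander: amber bottle 44 mm in diameter, 100 mm high. Origin: centre of its underside.
- jar: Bystander: green jar 60 mm in diameter, 70 mm high. Origin: centre of its underside.
Mind the look-alikes: they are no part of the job. What is shaped like the candle2 but purple is not meant.

How it is judged (in metres and radians):
On the way, in this order (a step that is already met when the one before it is completed fails the run):
1. the pail hangs by its handle on both prongs, let go (x of pail_grip in the frame of hook_seat between -0.045 and 0.05 m and y of pail_grip in the frame of hook_seat between -0.03 and 0.03 m and z of pail_grip in the frame of hook_seat between -0.004 and 0.012 m and contact force between pail and stand above 0.8 N and contact force between pail and the fingers below 0.2 N and angle between pail's own z axis and vertical below 0.2 rad), for 0.3 s.
2. the gate is swung open (value of joint gate above 1.35 rad), for 0.2 s.
3. every candlestick stands in the rack with its foot wholly under the lips (y of candle1 in the frame of rack between 0.027 and 0.26 m and x of candle1 in the frame of rack between -0.012 and 0.012 m and z of candle1 in the frame of rack between 0 and 0.014 m and angle between each of candle1, candle2, candle3, candle4's own z axis and vertical below 0.12 rad and y of candle2 in the frame of rack between 0.027 and 0.26 m and x of candle2 in the frame of rack between -0.012 and 0.012 m and z of candle2 in the frame of rack between 0 and 0.014 m and y of candle3 in the frame of rack between 0.027 and 0.26 m and x of candle3 in the frame of rack between -0.012 and 0.012 m and z of candle3 in the frame of rack between 0 and 0.014 m and y of candle4 in the frame of rack between 0.027 and 0.26 m and x of candle4 in the frame of rack between -0.012 and 0.012 m and z of candle4 in the frame of rack between 0 and 0.014 m), for 0.2 s.
At the end, for the whole second after the job is handed in: The pail hangs still, let go, its bar across both prongs (within 30 mm of the middle sideways, between tips and root); every candlestick present stands upright in the lane with its centre at least 27 mm past the mouth; the gate is shut to within 0.12 rad (all of step 1 and all of step 3 and value of joint gate below 0.12 rad and linear speed of pail below 0.03 m/s and linear speed of each of candle1, candle2, candle3, candle4 below 0.02 m/s); the robot touches nothing.
It fails at once if the pail is tipped over (angle between pail's own z axis and vertical above 0.9 rad).
It fails at once if the bottle or the jar is shifted by more than 30 mm (distance of any of bottle, jar from where it was at the start of the episode above 0.03 m).
Of candle1, candle2, candle3, candle4 only 2 to 4 are there at a start; the rules pass over those that are not, and their reading is None.
At some moment in a run one of candle1, candle2, candle3, candle4 may be knocked a few centimetres aside while the robot is not near it.
It also fails if it takes over 210 s, if anything falls off the work surface, if the arm or the gripper's body presses on something with over 40 N, if the wrist force passes 120 N, or if a joint passes its speed limit or range.

## Working session

There is one attempt and no reset: what is moved stays moved. The work goes in short steps, Python scripts to look and compute and a tool call to move; the robot and the scene stay as the last step left them, time stands still between calls to the robot, and variables do not carry over. Pictures are saved under pics/ and viewed, at most 14 in all, crops included, and the job is handed in when it is done.

Besides the shell and the picture viewer there is one more tool, called after ">>>" as name(argument=value, ...), one argument or row to a line, values as JSON. send_rows: Moves the arm, as the interface text tells. Its arguments: {"type":"object","properties":{"deltas":{"type":"array"},"grip_force":{"type":"number"}},"required":["deltas"]}

```bash
mkdir -p pics
cat > h.py <<'E'
import numpy as np, cv2
from cell import robot, imaging
from scipy.spatial.transform import Rotation as R
def cam(name, st=None):
    i=imaging.camera_info(name); K=np.array(i["mtx"],float)
    if "rvec" in i:
        Rm=cv2.Rodrigues(np.array(i["rvec"],float))[0]; t=np.array(i["tvec"],float).ravel()
        return K, Rm.T, -Rm.T@t
    T=np.array(i["T_tool_cam"],float); st=st or robot.state()
    Rt=R.from_rotvec(st["tcp_rot"]).as_matrix()
    return K, Rt@T[:3,:3], Rt@T[:3,3]+np.array(st["ee_pos"])
def grab(name, fn=None):
    st=robot.state(); p,d=imaging.grab_frame(name); c=cam(name,st)
    if fn: cv2.imwrite(f"pics/{fn}.png",p[:,:,::-1])
    return p,d,c
def ray(c,u,v,z):
    K,Rm,o=c; r=Rm@np.linalg.inv(K)@np.array([u,v,1.]); return o+r*(z-o[2])/r[2]
def cloud(d,c):
    K,Rm,o=c; v,u=np.indices(d.shape); 
    P=np.stack([(u-K[0,2])/K[0,0]*d,(v-K[1,2])/K[1,1]*d,d],-1); return P@Rm.T+o
def proj(c,P):
    K,Rm,o=c; q=K@(Rm.T@(np.array(P,float)-o)); return q[:2]/q[2]
E
python3 - <<'E'
from h import *
for n in("scene","top"):
    p,d,c=grab(n,n+"0"); np.savez(n+"0.npz",p=p,d=d); print(n,c[2].round(),c[1][:,2].round(2),c[0][0,0],(d>0).mean())
s=robot.state(); print(s)
i=imaging.camera_info("wrist");print(i)
E
```

```text
scene [1549. -166.  889.] [-0.8   0.12 -0.59] 456.5924566248935 0.9960390625
top [ 379.  -24. 1342.] [ 0.14 -0.01 -0.99] 452.54639597266265 0.99569921875
{'time_s': 0.1, 'joints': array([ 1.10758284e+00,  3.13389818e-01,  1.49832193e+00, -3.91725435e-06,
        1.33101272e+00, -2.23408879e-01]), 'joint_vel': array([ 5.66975833e-04,  1.24699198e-05, -1.18696345e-03, -1.40733229e-03,
       -2.10757562e-03,  3.16839808e-05]), 'joint_torque': array([ 3.14890945e-03, -4.12902868e+01, -2.60143965e+01, -1.66824170e-04,
        3.04928028e-03,  2.33575958e-05]), 'ee_pos': array([124.61142282, 509.77211146, 230.80922094]), 'tcp_rot': array([-3.75735619e-01, -3.11866209e+00,  1.67591453e-03]), 'force': array([ 0.67491584, -0.91276398, -0.69459647]), 'ft_torque': array([-0.01514117, -0.06455085,  0.00690895]), 'grasp_force': 0.0, 'finger_gap': 1.0001515448896392}
{'mtx': array([[285.32047544,   0.        , 317.93166541],
       [  0.        , 285.32047544, 201.23100017],
       [  0.        ,   0.        ,   1.        ]]), 'T_tool_cam': array([[-9.68959321e-04, -9.61956386e-01, -2.73201340e-01,
         6.93438108e+01],
       [ 9.99999435e-01, -8.12538504e-04, -6.85692721e-04,
         8.58122872e-01],
       [ 4.37619884e-04, -2.73201850e-01,  9.61956630e-01,
        -1.42525798e+02],
       [ 0.00000000e+00,  0.00000000e+00,  0.00000000e+00,
         1.00000000e+00]])}
```

View pics/top0.png

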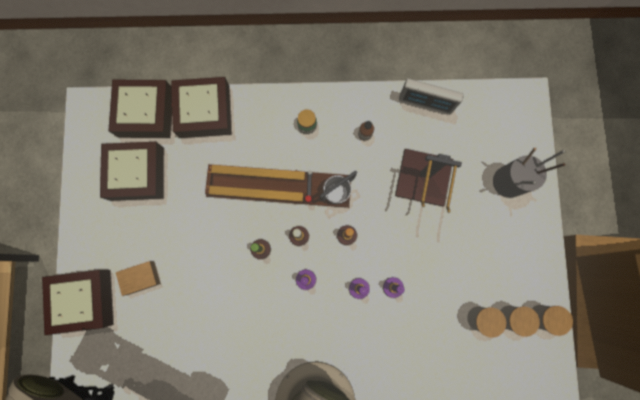

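View pics/scene0.png

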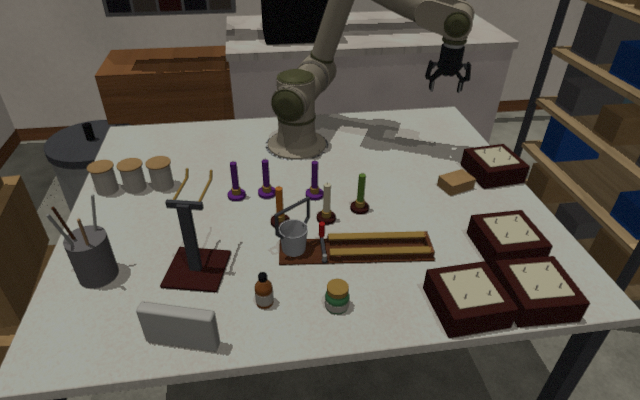

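```bash
python3 - <<'E'
from h import *
f=np.load("top0.npz"); p,d=f["p"],f["d"]; c=cam("top"); W=cloud(d,c)
hsv=cv2.cvtColor(p,cv2.COLOR_RGB2HSV)
print("table z",np.median(W[300:340,200:300,2]))
def pts(x0,x1,y0,y1,z0,z1):
    m=(W[...,0]>x0)&(W[...,0]<x1)&(W[...,1]>y0)&(W[...,1]<y1)&(W[...,2]>z0)&(W[...,2]<z1); m[:60]=0;m[:, :70]=0
    return m
# tall candles
m=np.zeros(d.shape,bool); m[210:310,240:420]=1
m&=(W[...,2]>60)&(W[...,2]<150)
n,l,s,ce=cv2.connectedComponentsWithStats(m.astype(np.uint8))
for i in range(1,n):
    if s[i,4]<6: continue
    q=l==i; top=q&(W[...,2]>118)
    print("candle",ce[i].round(1),s[i,4],top.sum(),W[top].mean(0).round(1),"col",p[q].mean(0).round(),"hsv",np.median(hsv[q],0))
# rack lips
m=np.zeros(d.shape,bool); m[155:215,195:320]=1
h=hsv.astype(int); m&=(h[...,0]>10)&(h[...,0]<28)&(h[...,1]>120)&(h[...,2]>90)
n,l,s,ce=cv2.connectedComponentsWithStats(m.astype(np.uint8))
for i in range(1,n):
    if s[i,4]<60: continue
    v,u=np.nonzero(l==i); P=np.array([ray(c,a,b,30)[:2] for a,b in zip(u,v)],np.float32)
    r=cv2.minAreaRect(P); print("lip",s[i],r,np.median(W[l==i][:,2]), "corners",cv2.boxPoints(r).round(1).tolist())
# red knob
m=np.zeros(d.shape,bool); m[180:215,295:325]=1
q=m&((h[...,0]<6)|(h[...,0]>174))&(h[...,1]>170)&(h[...,2]>90)
v,u=np.nonzero(q); print("knob",u.mean(),v.mean(),q.sum(),W[q].max(0) if q.any() else 0, ray(c,u.mean(),v.mean(),70) )
# prongs & handle
m=np.zeros(d.shape,bool); m[140:235,385:470]=1; q=m&(W[...,2]>195)&(W[...,2]<260)
v,u=np.nonzero(q); print("stand hi",q.sum(),np.c_[u,v,W[q]].round().astype(int)[::3].tolist())
E
python3 - <<'E'
import cv2; a=cv2.imread("pics/top0.png")[140:260,240:480]; cv2.imwrite("pics/top0c.png",cv2.resize(a,None,fx=3.3,fy=3.3,interpolation=cv2.INTER_CUBIC));
E
```

```text
table z -0.1763404717812591
candle [297.1 233.6] 66 54 [470.4  35.3 129.2] col [148. 143. 124.] hsv [ 25.5  35.5 152.5]
candle [348.8 233. ] 66 51 [ 468.9 -105.8  129.7] col [145. 106.  63.] hsv [ 16. 148. 151.]
candle [256.  247.9] 78 54 [434.3 147.9 129.8] col [ 95. 108.  65.] hsv [ 41.  107.  115.5]
candle [304.5 280.5] 56 53 [344.1  17.2 129.8] col [113.  78. 118.] hsv [144.   95.5 122.5]
candle [398.5 288.9] 84 57 [ 315.2 -235.1  129.8] col [105.  80. 109.] hsv [144.  80. 124.]
candle [361.7 290.1] 70 54 [ 314.5 -135.9  129.7] col [109.  77. 114.] hsv [144.   92.5 125.5]
lip [209 166  96  14 740] ((660.1993408203125, 155.88046264648438), (282.649658203125, 24.580135345458984), 84.61441040039062) 29.757935091705463 corners [[634.7000122070312, 16.299999237060547], [659.2000122070312, 14.0], [685.7000122070312, 295.3999938964844], [661.2000122070312, 297.70001220703125]]
lip [207 185  97  16 922] ((601.3970336914062, 161.04750061035156), (283.26153564453125, 32.643184661865234), 84.03318786621094) 29.225170677185815 corners [[570.4000244140625, 21.899999618530273], [602.9000244140
[... 4964 characters left out ...]
 [448, 199, 540, -349, 224], [422, 200, 539, -284, 223], [448, 200, 537, -350, 222], [421, 201, 537, -282, 221], [424, 201, 536, -289, 223], [449, 201, 535, -352, 223], [422, 202, 533, -283, 228], [447, 202, 532, -347, 222], [450, 202, 532, -355, 220], [423, 203, 530, -284, 234], [448, 203, 529, -348, 224], [423, 204, 526, -282, 241], [448, 204, 527, -348, 224], [423, 205, 524, -282, 240], [448, 205, 524, -348, 226], [423, 206, 521, -282, 240], [448, 206, 522, -348, 225], [446, 207, 520, -343, 222], [449, 207, 519, -350, 224], [448, 208, 516, -346, 231], [448, 209, 513, -344, 236], [448, 210, 510, -343, 238], [447, 211, 508, -340, 239], [450, 211, 507, -347, 243], [450, 212, 506, -349, 234]]
```

View pics/top0c.png

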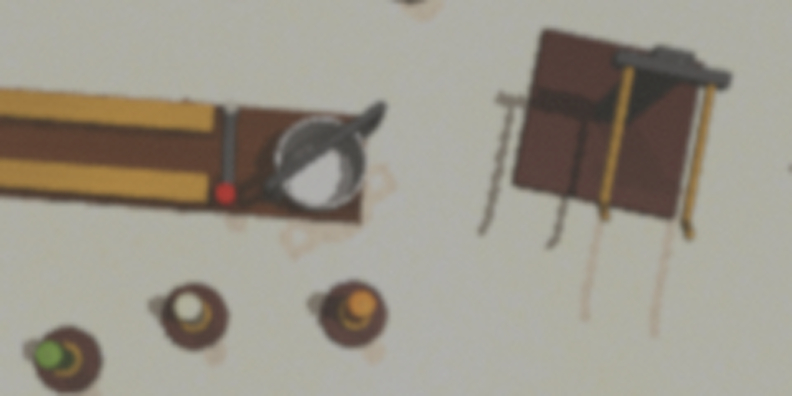

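```bash
cat >> h.py <<'E'
def go(x,y,z,ang,st=None):
    """tool-down target TCP (mm), tool y at world angle ang (deg, mod 180): prints row turn wz and shift in tool axes (m)"""
    st=st or robot.state(); Rt=R.from_rotvec(st["tcp_rot"]).as_matrix()
    dl=Rt.T@(np.array([x,y,z])-st["ee_pos"])/1000
    a=np.radians(ang); best=None
    for k in(0,np.pi):
        Y=np.array([np.cos(a+k),np.sin(a+k),0]); Z=np.array([0,0,-1.]); X=np.cross(Y,Z)
        w=R.from_matrix(Rt.T@np.c_[X,Y,Z]).as_rotvec()
        if best is None or np.linalg.norm(w)<np.linalg.norm(best): best=w
    print("turn",best.round(4),"shift",dl.round(4),"len",np.linalg.norm(dl).round(3)*1000)
def S():
    s=robot.state(); print("t",round(s["time_s"],2),"tcp",s["ee_pos"].round(1),"gap",round(s["finger_gap"],3),"gf",round(s["grasp_force"],1),"F",s["force"].round(1),"j",s["joints"].round(2)); return s
E
python3 - <<'E'
from h import *
for n in("top","scene"):
    f=np.load(n+"0.npz"); p,d=f["p"],f["d"]; W=cloud(d,cam(n))
    q=(W[...,0]>500)&(W[...,0]<680)&(W[...,1]>-160)&(W[...,1]<20)
    b=W[q&(W[...,2]>144)&(W[...,2]<172)]
    vx,vy,x0,y0=cv2.fitLine(b[:,:2].astype(np.float32),cv2.DIST_HUBER,0,.01,.01).ravel()
    t=(b[:,:2]-[x0,y0])@[vx,vy]; m=(np.percentile(t,1)+np.percentile(t,99))/2
    print(n,"bar",len(b),"mid",x0+vx*m,y0+vy*m,"len",np.ptp(t),"ang",np.degrees(np.arctan2(vy,vx)),"z",np.percentile(b[:,2],[5,50,95]).round(1))
    rim=W[q&(W[...,2]>70)&(W[...,2]<86)]; (cx,cy),r=cv2.minEnclosingCircle(rim[:,:2].astype(np.float32)); print(" rim",len(rim),cx,cy,r)
f=np.load("top0.npz"); W=cloud(f["d"],cam("top"))
q=(W[...,2]>217)&(W[...,2]<228)&(W[...,0]>530)&(W[...,0]<618)
for a,b in((-320,-270),(-390,-335)):
    b=W[q&(W[...,1]>a)&(W[...,1]<b)][:,:2].astype(np.float32); v=cv2.fitLine(b,cv2.DIST_HUBER,0,.01,.01).ravel(); print("prong",len(b),v, "y at x=570",v[3]+v[1]/v[0]*(570-v[2]))
go(590,-70,330,32.5)
E
```

```text
top bar 169 mid 594.77398318349 -78.34718170077176 len 118.46761783147396 ang -55.88033 z [155.3 160.1 163.5]
 rim 135 596.8617553710938 -52.808860778808594 68.2054672241211
scene bar 164 mid 601.8147932052713 -78.43716215827408 len 117.36460344141429 ang -55.922775 z [148.  158.1 162.5]
 rim 249 601.6695556640625 -57.3122673034668 72.62493896484375
prong 110 [ 9.6934122e-01 -2.4571845e-01  5.7576422e+02 -2.9487653e+02] y at x=570 -293.41534
prong 115 [ 9.6713507e-01 -2.5426313e-01  5.7317139e+02 -3.6008035e+02] y at x=570 -359.24658
turn [-1.100e-03  2.000e-04  7.638e-01] shift [-0.5897 -0.4528 -0.0988] len 750.0
```

>>> send_rows(
  deltas=[0,0,0.12,-0.05,-0.038,-0.006,0,0,0,0.24,-0.1,-0.076,-0.012,0,0,0,0.36,-0.15,-0.115,-0.018,0,0,0,0.48,-0.2,-0.153,-0.023,0,0,0,0.6,-0.25,-0.191,-0.029,0,0,0,0.738,-0.3,-0.229,-0.035,0,0,0,0.738,-0.35,-0.268,-0.04,0,0,0,0.738,-0.4,-0.306,-0.046,0,0,0,0.738,-0.45,-0.344,-0.052,0,0,0,0.738,-0.5,-0.383,-0.058,0,0,0,0.738,-0.6,-0.459,-0.069,0,0,0,0.738,-0.6,-0.459,-0.069,0],
  grip_force=40,
)

```text
time_s: 1.3
ee_pos: [500.3, 42.7, 286.0]
tcp_rot: [-1.476, -2.773, 0.0]
force: [0.5, 0.5, -0.3]
finger_gap: 0.999
grasp_force: 0.0
```

Run:
```python
from h import *
S();go(598,-78,300,34)
```

```text
t 1.3 tcp [500.3  42.7 286. ] gap 0.999 gf 0.0 F [ 0.5  0.5 -0.3] j [-0.15  0.23  1.47  0.    1.45 -0.74]
turn [-0.0002 -0.0003 -0.0009] shift [-0.1547  0.0137 -0.014 ] len 156.0
```

>>> send_rows(
  deltas=[0,0,0,-0.05,0.004,-0.005,0,0,0,0,-0.1,0.009,-0.01,0,0,0,0,-0.14,0.012,-0.014,0,0,0,0,-0.155,0.0137,-0.014,0,0,0,0,-0.155,0.0137,-0.014,0,0,0,0,-0.155,0.0137,-0.014,0],
)

```text
time_s: 1.9
ee_pos: [597.0, -75.7, 299.6]
tcp_rot: [-1.475, -2.773, 0.0]
force: [-0.1, -0.2, 0.6]
finger_gap: 1.002
grasp_force: 0.0
```

Run:
```python
from h import *
S();p,d,c=grab("wrist","w1"); W=cloud(d,c)
b=W[(W[...,2]>151)&(W[...,2]<170)]
b=b[(abs(b[:,0]-598)<90)&(abs(b[:,1]+78)<90)]
vx,vy,x0,y0=cv2.fitLine(b[:,:2].astype(np.float32),cv2.DIST_HUBER,0,.01,.01).ravel()
t=(b[:,:2]-[x0,y0])@[vx,vy]; m=(np.percentile(t,1)+np.percentile(t,99))/2
print("bar",len(b),"mid",x0+vx*m,y0+vy*m,"len",np.ptp(t),"ang",np.degrees(np.arctan2(vy,vx)),"z",np.percentile(b[:,2],[5,50,95]).round(1))
h=cv2.cvtColor(p,cv2.COLOR_RGB2HSV).astype(int)
q=((h[...,0]<6)|(h[...,0]>174))&(h[...,1]>170)&(h[...,2]>90)&(W[...,2]>60)
k=W[q]; print("knob",len(k), k[k[:,2]>66].mean(0))
m=(h[...,0]>10)&(h[...,0]<28)&(h[...,1]>120)&(W[...,2]>24)&(W[...,2]<36)
n,l,s,ce=cv2.connectedComponentsWithStats(m.astype(np.uint8))
for i in range(1,n):
    if s[i,4]<300: continue
    P=W[l==i][:,:2].astype(np.float32); r=cv2.minAreaRect(P); print("lip",s[i],"corners",cv2.boxPoints(r).round(1).tolist())
```

```text
t 1.9 tcp [597.  -75.7 299.6] gap 1.002 gf 0.0 F [-0.1 -0.2  0.6] j [-0.32  0.46  1.12  0.    1.57 -0.91]
bar 1048 mid 595.4954073092525 -76.35889193664313 len 118.62732769523615 ang -56.171543 z [157.7 160.2 161.7]
knob 139 [572.77316386   6.68616502  72.59403097]
lip [ 344    0  105  112 2540] corners [[568.2999877929688, 24.899999618530273], [595.2999877929688, 22.0], [613.4000244140625, 193.1999969482422], [586.4000244140625, 196.0]]
lip [ 378    0  137  141 3281] corners [[634.9000244140625, 18.100000381469727], [661.7000122070312, 15.300000190734863], [684.5, 239.3000030517578], [657.7999877929688, 242.10000610351562]]
```

View pics/w1.png

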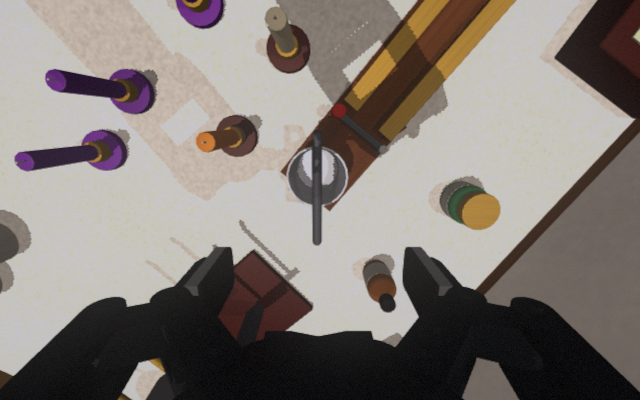

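Run:
```python
from h import *
S();go(595.5,-76.4,137,33.8)
```

```text
t 1.95 tcp [596.9 -75.3 300. ] gap 0.999 gf 0.0 F [ 0.1  0.5 -0.6] j [-0.32  0.46  1.12  0.    1.57 -0.91]
turn [-0.0002 -0.0006  0.0039] shift [-0.0002 -0.0017  0.163 ] len 163.0
```

>>> send_rows(
  deltas=[0,0,0.004,0,-0.0015,0.04,0,0,0,0.004,0,-0.0015,0.08,0,0,0,0.004,0,-0.0015,0.12,0,0,0,0.004,0,-0.0015,0.15,0,0,0,0.004,0,-0.0015,0.163,0,0,0,0.004,0,-0.0015,0.163,0,0,0,0.004,0,-0.0015,0.163,0],
  grip_force=60,
)

```text
time_s: 2.65
ee_pos: [596.8, -76.9, 138.9]
tcp_rot: [1.479, 2.769, 0.001]
force: [0.6, 0.5, 0.6]
finger_gap: 1.006
grasp_force: 0.0
```

Run:
```python
from h import *
S();go(595.5,-76.4,137,33.8)
```

```text
t 2.65 tcp [596.8 -76.9 138.9] gap 1.006 gf 0.0 F [0.6 0.5 0.6] j [-0.32  0.56  1.38  0.    1.2  -0.91]
turn [ 0.0016  0.0021 -0.0004] shift [ 0.0011 -0.0008  0.0019] len 2.0
```

Good; close.

>>> send_rows(
  deltas=[0,0,0,0,0,0,0.5,0,0,0,0,0,0,1,0,0,0,0,0,0,1,0,0,0,0,0,0,1,0,0,0,0,0,0,1,0,0,0,0,0,0,1,0,0,0,0,0,0,1,0,0,0,0,0,0,1],
)

```text
time_s: 3.45
ee_pos: [596.3, -77.2, 137.3]
tcp_rot: [1.481, 2.77, -0.0]
force: [-1.1, 0.2, 3.0]
finger_gap: 0.093
grasp_force: 58.5
```

Run:
```python
from h import *
S();go(424,-290,310,-14.5)
```

```text
t 3.45 tcp [596.3 -77.2 137.3] gap 0.093 gf 58.5 F [-1.1  0.2  3. ] j [-0.32  0.56  1.38 -0.    1.2  -0.91]
turn [3.00e-04 3.00e-04 8.42e-01] shift [-0.0813 -0.2614 -0.1727] len 324.0
```

>>> send_rows(
  deltas=[0,0,0,0,0,-0.02,1,0,0,0,0,0,-0.06,1,0,0,0,0,0,-0.1,1,0,0,0,0,0,-0.14,1,0,0,0,0,0,-0.172,1,0,0,0.1,-0.008,-0.026,-0.172,1,0,0,0.22,-0.02,-0.065,-0.172,1,0,0,0.34,-0.033,-0.105,-0.172,1,0,0,0.46,-0.045,-0.144,-0.172,1,0,0,0.58,-0.057,-0.183,-0.172,1,0,0,0.7,-0.069,-0.222,-0.172,1,0,0,0.82,-0.079,-0.255,-0.172,1],
)

```text
time_s: 4.65
ee_pos: [426.5, -285.7, 308.5]
tcp_rot: [-2.467, -1.943, 0.0]
force: [0.6, -1.4, -2.3]
finger_gap: 0.088
grasp_force: 58.7
```

Run:
```python
from h import *
S();go(424,-290,300,-14.5)
```

```text
t 4.65 tcp [ 426.5 -285.7  308.5] gap 0.088 gf 58.7 F [ 0.6 -1.4 -2.3] j [-0.82  0.24  1.39 -0.    1.51 -0.58]
turn [-0.0009 -0.0004  0.0165] shift [-0.0048 -0.0014  0.0085] len 10.0
```

>>> send_rows(
  deltas=[0,0,0.0165,-0.005,-0.0014,0.02,1,0,0,0.0165,-0.005,-0.0014,0.045,1,0,0,0.0165,-0.005,-0.0014,0.0675,1,0,0,0.0165,-0.005,-0.0014,0.0675,1,0,0,0.0165,-0.005,-0.0014,0.0675,1],
)

```text
time_s: 5.15
ee_pos: [425.6, -289.0, 242.0]
tcp_rot: [-2.479, -1.93, -0.0]
force: [-0.8, 0.9, -1.6]
finger_gap: 0.095
grasp_force: 58.5
```

Run:
```python
from h import *
S();p,d,c=grab("wrist","w2"); W=cloud(d,c)
h=cv2.cvtColor(p,cv2.COLOR_RGB2HSV).astype(int)
q=(W[...,2]>212)&(W[...,2]<250)&(h[...,0]>10)&(h[...,0]<30)&(h[...,1]>90)&(d>0)
n,l,s,ce=cv2.connectedComponentsWithStats(q.astype(np.uint8))
for i in range(1,n):
    if s[i,4]<50: continue
    P=W[l==i]; v=cv2.fitLine(P[:,:2].astype(np.float32),cv2.DIST_HUBER,0,.01,.01).ravel(); print(s[i],v.round(3),"min x",P[P[:,0].argmin()].round(1),"max",P[:,0].max(),"y@570",v[3]+v[1]/v[0]*(570-v[2]))
p,d,c=grab("top"); W=cloud(d,c); np.save("t.npy",W)
b=W[(W[...,2]>255)&(W[...,2]<275)&(abs(W[...,0]-424)<80)&(abs(W[...,1]+290)<80)]; print(len(b),b.mean(0) if len(b) else 0)
S();go(510,-312.5,241,-14.5);go(568,-327,241,-14.5)
```

```text
t 5.15 tcp [ 425.6 -289.   242. ] gap 0.095 gf 58.5 F [-0.8  0.9 -1.6] j [-0.82  0.28  1.51  0.    1.35 -0.58]
[ 484  180  156   22 2174] [ 9.68000e-01 -2.49000e-01  5.67421e+02 -2.90398e+02] min x [ 518.5 -279.6  238.5] max 616.5629062010927 y@570 -291.06207
[ 468  276  172   31 2219] [ 9.68000e-01 -2.50000e-01  5.59109e+02 -3.53197e+02] min x [ 503.4 -341.6  239.8] max 621.8254609083172 y@570 -356.0078
27 [ 435.3280498  -244.31756353  263.83601063]
t 5.25 tcp [ 425.9 -289.3  242.8] gap 0.089 gf 58.5 F [-1.   0.2 -1.9] j [-0.82  0.28  1.51  0.    1.35 -0.58]
turn [0.0017 0.0011 0.0057] shift [-0.0019  0.0872  0.0019] len 87.0
turn [0.0017 0.0011 0.0057] shift [-0.0018  0.147   0.002 ] len 147.0
```

View pics/w2.png

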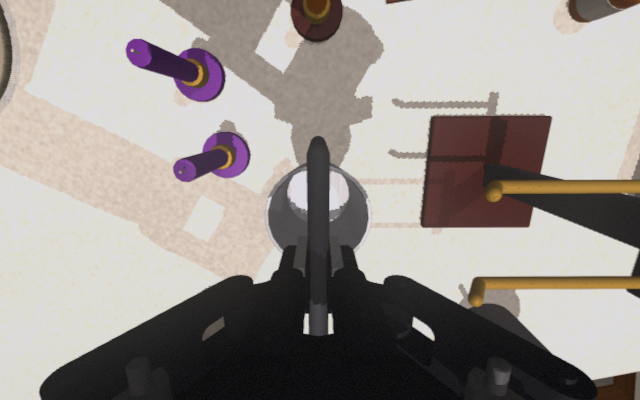

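>>> send_rows(
  deltas=[0,0,0.005,0,0.02,0.002,1,0,0,0.005,0,0.045,0.002,1,0,0,0.005,0,0.07,0.002,1,0,0,0.005,0,0.095,0.002,1,0,0,0.005,0.0005,0.12,0.002,1,0,0,0.005,0.0005,0.14,0.002,1,0,0,0.005,0.0005,0.146,0.002,1,0,0,0.005,0.0005,0.146,0.002,1,0,0,0.005,0.0005,0.146,0.01,1,0,0,0.005,0.0005,0.146,0.02,1,0,0,0.005,0.0005,0.146,0.026,1,0,0,0.005,0.0005,0.146,0.026,1],
)

```text
time_s: 6.45
ee_pos: [566.5, -324.0, 214.2]
tcp_rot: [-2.482, -1.922, 0.001]
force: [0.2, 0.6, -1.4]
finger_gap: 0.097
grasp_force: 58.7
```

Run:
```python
from h import *
S();go(568,-324.5,210.5,-14.5)
```

```text
t 6.45 tcp [ 566.5 -324.   214.2] gap 0.097 gf 58.7 F [ 0.2  0.6 -1.4] j [-0.7   0.62  1.08 -0.    1.44 -0.45]
turn [-0.0022 -0.001   0.0003] shift [-0.0001  0.0016  0.0037] len 4.0
```

>>> send_rows(
  deltas=[0,0,0,0,0,0.002,1,0,0,0,0,0,0.004,1,0,0,0,0,0,0.004,1,0,0,0,0,0,0.004,1],
)

```text
time_s: 6.85
ee_pos: [567.2, -324.3, 211.7]
tcp_rot: [2.483, 1.924, 0.0]
force: [-0.7, 1.1, -1.6]
finger_gap: 0.095
grasp_force: 58.8
```

>>> send_rows(
  deltas=[0,0,0,0,0,0.0015,1,0,0,0,0,0,0.0015,1,0,0,0,0,0,0.0015,1],
)

```text
time_s: 7.15
ee_pos: [567.3, -324.3, 210.2]
tcp_rot: [2.483, 1.924, 0.0]
force: [-0.4, 0.2, -1.3]
finger_gap: 0.094
grasp_force: 58.9
```

Run:
```python
from h import *
S()
p,d,c=grab("top","t3"); W=cloud(d,c)
b=W[(W[...,2]>225)&(W[...,2]<245)&(abs(W[...,0]-568)<20)&(abs(W[...,1]+324)<80)]; print(b[::3].round(0).tolist())
p,d,c=grab("scene"); cv2.imwrite("pics/s3.png",cv2.resize(p[140:320,100:400,::-1],None,fx=2.6,fy=2.6)); S()
```

```text
t 7.15 tcp [ 567.3 -324.3  210.2] gap 0.094 gf 58.9 F [-0.4  0.2 -1.3] j [-0.7   0.62  1.09 -0.    1.43 -0.45]
[[583.0, -269.0, 234.0], [582.0, -268.0, 227.0], [579.0, -268.0, 228.0], [576.0, -270.0, 228.0], [550.0, -380.0, 233.0]]
t 7.25 tcp [ 567.3 -324.3  210.1] gap 0.093 gf 58.9 F [-0.4  0.3 -1.7] j [-0.7   0.62  1.09  0.    1.43 -0.45]
```

View pics/s3.png

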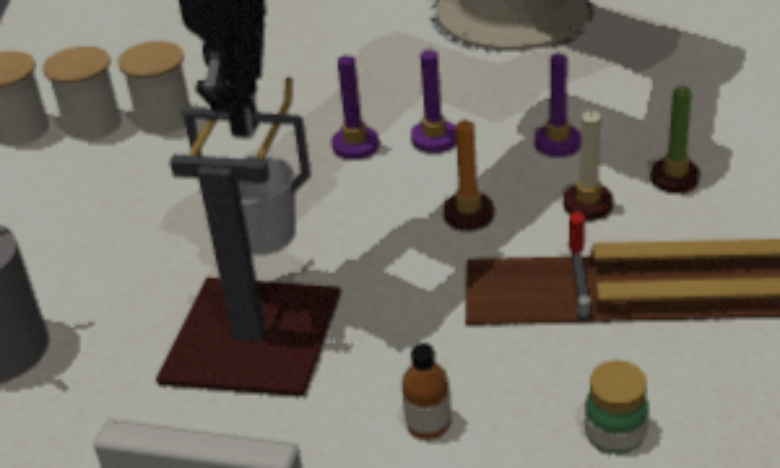

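>>> send_rows(
  deltas=[0,0,0,0,0,0.001,1,0,0,0,0,0,0.0015,1,0,0,0,0,0,0.0015,1,0,0,0,0,0,0.0015,1],
)

```text
time_s: 7.65
ee_pos: [567.4, -324.4, 209.8]
tcp_rot: [2.482, 1.923, 0.001]
force: [-0.8, 1.5, 5.8]
finger_gap: 0.091
grasp_force: 59.6
```

Contact felt (+5.8 N upward). Open part way.

>>> send_rows(
  deltas=[0,0,0,0,0,0,0.8,0,0,0,0,0,0,0.7,0,0,0,0,0,0,0.6,0,0,0,0,0,0,0.6,0,0,0,0,0,0,0.6,0,0,0,0,0,0,0.6,0,0,0,0,0,0,0.6],
)

```text
time_s: 8.35
ee_pos: [567.2, -324.3, 208.5]
tcp_rot: [-2.483, -1.924, 0.0]
force: [-0.6, -0.9, 0.6]
finger_gap: 0.396
grasp_force: 0.0
```

Run:
```python
from h import *
S()
```

```text
t 8.35 tcp [ 567.2 -324.3  208.5] gap 0.396 gf 0.0 F [-0.6 -0.9  0.6] j [-0.7   0.62  1.09 -0.    1.43 -0.45]
```

>>> send_rows(
  deltas=[0,0,0,0,0,0,0.6,0,0,0,0,0,-0.01,0.6,0,0,0,0,0,-0.025,0.6,0,0,0,0,0,-0.05,0.6,0,0,0,0,0,-0.08,0.6,0,0,0,0,0,-0.11,0.6,0,0,0,0,0,-0.12,0.6,0,0,0,0,0,-0.12,0.6],
)

```text
time_s: 9.15
ee_pos: [567.4, -324.4, 329.8]
tcp_rot: [2.481, 1.922, 0.001]
force: [0.4, 0.0, -0.8]
finger_gap: 0.396
grasp_force: 0.0
```

Run:
```python
from h import *
S()
p,d,c=grab("scene"); cv2.imwrite("pics/s4.png",cv2.resize(p[140:320,100:400,::-1],None,fx=2.6,fy=2.6))
o=np.array([615,18.5]); ex=np.array([.9946,-.1038]); ey=np.array([.1038,.9946]); k=o-41*ex-15*ey; print("knob",k)
go(*k,160,39); go(560,-120,330,39)
```

```text
t 9.15 tcp [ 567.4 -324.4  329.8] gap 0.396 gf 0.0 F [ 0.4  0.  -0.8] j [-0.7   0.59  0.84 -0.    1.71 -0.45]
knob [572.6644   7.8368]
turn [-2.000e-04 -2.000e-04 -9.332e-01] shift [ 0.3229 -0.0776  0.168 ] len 372.0
turn [-2.000e-04 -2.000e-04 -9.332e-01] shift [ 0.196 -0.058 -0.002] len 204.0
```

View pics/s4.png

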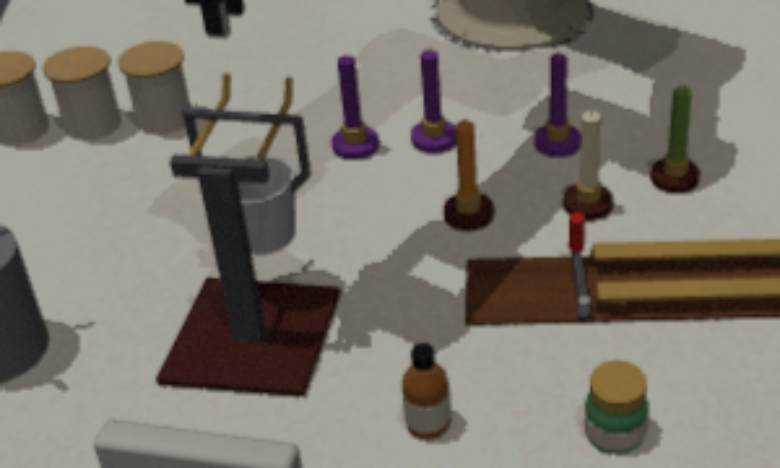

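Run:
```python
from h import *
go(572.7,7.2,150,-51)
```

```text
turn [-3.000e-04 -0.000e+00  6.376e-01] shift [ 0.3223 -0.0774  0.178 ] len 376.0
```

>>> send_rows(
  deltas=[0,0,0.1,0.03,-0.007,0,0.6,0,0,0.2,0.07,-0.017,0,0.6,0,0,0.3,0.11,-0.026,0,0.6,0,0,0.4,0.15,-0.036,0.02,0.6,0,0,0.5,0.19,-0.046,0.05,0.6,0,0,0.6,0.23,-0.055,0.08,0.6,0,0,0.638,0.27,-0.065,0.11,0.6,0,0,0.638,0.3,-0.072,0.14,0.6,0,0,0.638,0.322,-0.0774,0.17,0.6,0,0,0.638,0.3223,-0.0774,0.178,0.6,0,0,0.638,0.3223,-0.0774,0.178,0.6,0,0,0.638,0.3223,-0.0774,0.178,0.6],
)

```text
time_s: 10.4
ee_pos: [573.1, 6.1, 151.1]
tcp_rot: [2.962, 1.046, 0.001]
force: [-0.6, -0.9, -0.2]
finger_gap: 0.402
grasp_force: 0.0
```

Run:
```python
from h import *
S()
p,d,c=grab("wrist","w5"); W=cloud(d,c)
h=cv2.cvtColor(p,cv2.COLOR_RGB2HSV).astype(int)
q=((h[...,0]<6)|(h[...,0]>174))&(h[...,1]>170)&(h[...,2]>80)&(W[...,2]>30)&(W[...,2]<80)
k=W[q]; t=k[k[:,2]>66]; print("knob",len(k),len(t),t.mean(0),t.min(0),t.max(0))
m=(h[...,0]>10)&(h[...,0]<28)&(h[...,1]>120)&(W[...,2]>24)&(W[...,2]<36)
n,l,s,ce=cv2.connectedComponentsWithStats(m.astype(np.uint8))
for i in range(1,n):
    if s[i,4]<300: continue
    P=W[l==i][:,:2].astype(np.float32); r=cv2.minAreaRect(P); print("lip",s[i],"corners",cv2.boxPoints(r).round(1).tolist())
go(*t.mean(0)[:2],38,-51)
```

```text
t 10.4 tcp [573.1   6.1 151.1] gap 0.402 gf 0.0 F [-0.6 -0.9 -0.2] j [-0.19  0.49  1.46 -0.    1.19  0.7 ]
knob 329 305 [573.74669592   7.43978899  69.78279569] [565.58815176  -1.04785685  66.31103209] [581.38186193  15.6463533   71.61623019]
lip [ 107    0  212  185 7089] corners [[569.2000122070312, 24.600000381469727], [595.2000122070312, 22.0], [617.4000244140625, 237.3000030517578], [591.5, 240.0]]
lip [ 221    0  149  136 5166] corners [[634.7999877929688, 17.799999237060547], [661.7999877929688, 15.100000381469727], [677.2999877929688, 165.5], [650.2999877929688, 168.3000030517578]]
lip [ 97 196  35  32 426] corners [[422.29998779296875, 142.1999969482422], [442.8999938964844, 131.60000610351562], [456.0, 157.3000030517578], [435.3999938964844, 167.8000030517578]]
lip [324 313  27  22 317] corners [[456.20001220703125, -96.80000305175781], [479.20001220703125, -115.30000305175781], [491.1000061035156, -100.5], [468.1000061035156, -82.0]]
turn [ 0.0014 -0.001  -0.0017] shift [ 0.0012 -0.001   0.1135] len 114.0
```

>>> send_rows(
  deltas=[0,0,0,0.001,-0.001,0.03,0.6,0,0,0,0.001,-0.001,0.06,0.6,0,0,0,0.001,-0.001,0.09,0.6,0,0,0,0.001,-0.001,0.112,0.6,0,0,0,0.001,-0.001,0.112,0.6,0,0,0,0.001,-0.001,0.112,0.72,0,0,0,0.001,-0.001,0.112,0.72,0,0,0,0.001,-0.001,0.112,0.72],
)

```text
time_s: 11.25
ee_pos: [573.7, 8.2, 40.0]
tcp_rot: [2.96, 1.047, 0.004]
force: [1.0, 0.4, 0.2]
finger_gap: 0.279
grasp_force: 0.0
```

```bash
cat >> h.py <<'E'
O=np.array([615.2,19.,0]); EX=np.array([.9947,-.1029,0]); EY=np.array([.1029,.9947,0])
def rk(x,y,z=0): return O+x*EX+y*EY+[0,0,z]
def rows(P,st=None):
    st=st or robot.state(); Rt=R.from_rotvec(st["tcp_rot"]).as_matrix(); print(((np.array(P)-st["ee_pos"])@Rt/1000).round(4).tolist())
E
python3 - <<'E'
from h import *
s=S(); z=s["ee_pos"][2]
rows([rk(44-85*np.cos(t),-15-85*np.sin(t),z) for t in np.linspace(0,1.68,13)[0:]])
E
```

```text
t 11.25 tcp [573.7   8.2  40. ] gap 0.279 gf 0.0 F [1.  0.4 0.2] j [-0.19  0.63  1.55  0.    0.96  0.7 ]
[[-0.0006, -0.0006, -0.0], [-0.0084, 0.0084, 0.0], [-0.0148, 0.0184, 0.0], [-0.0198, 0.0292, 0.0], [-0.0233, 0.0406, 0.0], [-0.0251, 0.0523, 0.0001], [-0.0252, 0.0642, 0.0001], [-0.0237, 0.076, 0.0001], [-0.0206, 0.0875, 0.0001], [-0.0159, 0.0984, 0.0002], [-0.0097, 0.1086, 0.0002], [-0.0022, 0.1177, 0.0002], [0.0066, 0.1258, 0.0003]]
```

>>> send_rows(
  deltas=[0,0,0,-0.008,0.0084,0,0.72,0,0,0,-0.0145,0.0184,0,0.72,0,0,0,-0.0195,0.0292,0,0.72,0,0,0,-0.023,0.0406,0,0.72,0,0,0,-0.025,0.0523,0,0.72,0,0,0,-0.025,0.0642,0,0.72,0,0,0,-0.0235,0.076,0,0.72,0,0,0,-0.0205,0.0875,0,0.72,0,0,0,-0.016,0.0984,0,0.72,0,0,0,-0.0097,0.1086,0,0.72,0,0,0,-0.0022,0.1177,0,0.72,0,0,0,0.005,0.1245,0,0.72],
)

```text
time_s: 12.45
ee_pos: [656.2, -85.9, 38.4]
tcp_rot: [2.961, 1.048, 0.001]
force: [-1.2, 0.4, -0.5]
finger_gap: 0.28
grasp_force: 0.4
```

>>> send_rows(
  deltas=[0,0,0,0.0015,0.0015,0,0.72,0,0,0,0.0015,0.0015,0,0.72,0,0,0,0.0015,0.0015,0,0.72],
)

```text
time_s: 12.75
ee_pos: [657.2, -85.4, 38.5]
tcp_rot: [2.961, 1.048, 0.0]
force: [-0.2, 0.3, -0.5]
finger_gap: 0.28
grasp_force: 0.0
```

Run:
```python
from h import *
s=S(); r=s["ee_pos"]-O; x,y=r@EX,r@EY; print(x,y,"theta",np.arctan2(-(y+15),-(x-44)),np.hypot(y+15,x-44))
```

```text
t 12.75 tcp [657.2 -85.4  38.5] gap 0.28 gf 0.0 F [-0.2  0.3 -0.5] j [-0.31  0.8   1.24 -0.    1.1   0.58]
52.4873461322497 -99.55695120796949 theta 1.6708355753382935 84.98183948324223
```

>>> send_rows(
  deltas=[0,0,0,0,0,-0.03,0.6,0,0,0,0,0,-0.07,0.6,0,0,-0.1,0,0,-0.11,0.6,0,0,-0.24,0,0,-0.15,0.6,0,0,-0.38,0,0,-0.18,0.6,0,0,-0.52,0,0,-0.18,0.6,0,0,-0.66,0,0,-0.18,0.6,0,0,-0.787,0,0,-0.18,0.6,0,0,-0.787,0,0,-0.18,0.6],
)

```text
time_s: 13.65
ee_pos: [657.0, -85.4, 218.6]
tcp_rot: [2.332, 2.105, 0.0]
force: [-0.1, -0.6, -0.3]
finger_gap: 0.398
grasp_force: 0.0
```

```bash
cat >> h.py <<'E'
def candles(name="top"):
    p,d,c=grab(name); W=cloud(d,c); h=cv2.cvtColor(p,cv2.COLOR_RGB2HSV)
    m=(W[...,2]>60)&(W[...,2]<145)&(W[...,0]>250)&(W[...,0]<760)&(W[...,1]>-300)&(W[...,1]<380)
    n,l,s,ce=cv2.connectedComponentsWithStats(m.astype(np.uint8))
    for i in range(1,n):
        q=(l==i); top=q&(W[...,2]>120)&(W[...,2]<136)
        if top.sum()<15 or s[i,4]>3000: continue
        w=W[top][:,:3]; r=w.mean(0)-O; print("top",w.mean(0).round(1),"span",np.ptp(w[:,:2],axis=0).round(),"n",top.sum(),"hsv",np.median(h[top],0),"rack",(r@EX).round(1),(r@EY).round(1))
    return p,d,c
E
python3 - <<'E'
from h import *
s=S(); p,d,c=candles(); cv2.imwrite("pics/t6.png",cv2.resize(p[60:300,200:500,::-1],None,fx=2.5,fy=2.5))
go(470.4,35.3,200,-5.9)
E
```

```text
t 13.65 tcp [657.  -85.4 218.6] gap 0.398 gf 0.0 F [-0.1 -0.6 -0.3] j [-0.31  0.64  1.04 -0.    1.47 -0.2 ]
top [ 468.6 -106.9  129.9] span [18. 16.] n 45 hsv [ 14. 163. 171.] rack -132.9 -140.3
top [434.5 148.2 129.3] span [19. 19.] n 52 hsv [ 40.  108.5  97.5] rack -193.0 109.9
top [ 315.2 -235.1  129.3] span [19. 20.] n 56 hsv [144.  92. 140.] rack -272.2 -283.7
top [ 314.5 -135.9  129.6] span [19. 19.] n 53 hsv [144.  99. 138.] rack -283.2 -185.0
turn [ 0.0001  0.0001 -0.0033] shift [ 0.1002 -0.1984  0.0186] len 223.0
```

View pics/t6.png

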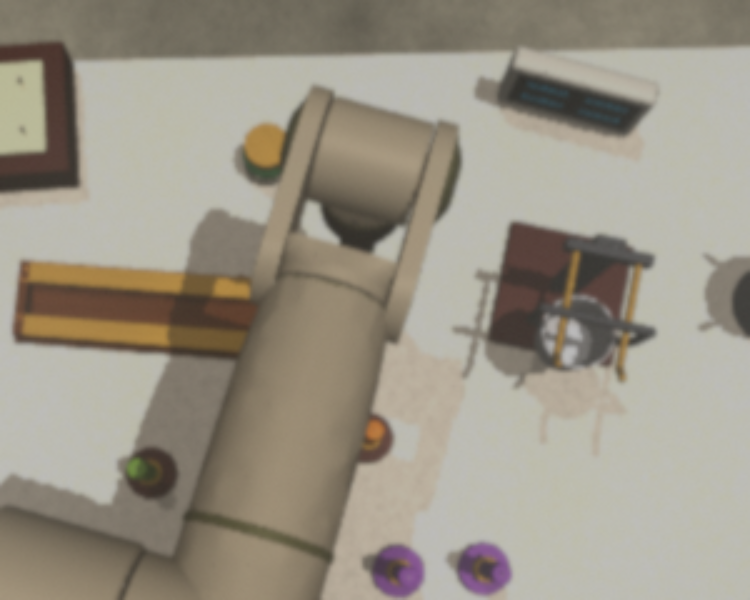

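Run:
```python
from h import *
go(434.4,148.1,190,-5.9)
```

```text
turn [ 0.0001  0.0001 -0.0033] shift [ 0.2085 -0.2462  0.0286] len 324.0
```

>>> send_rows(
  deltas=[0,0,0,0.02,-0.025,0,0.4,0,0,0,0.05,-0.059,0,0.4,0,0,0,0.08,-0.094,0,0.4,0,0,0,0.11,-0.13,0,0.4,0,0,0,0.14,-0.165,0.01,0.4,0,0,0,0.17,-0.2,0.02,0.4,0,0,0,0.2,-0.236,0.028,0.4,0,0,0,0.2085,-0.2462,0.0286,0.4,0,0,0,0.2085,-0.2462,0.0286,0.4,0,0,0,0.2085,-0.2462,0.0286,0.4],
)

```text
time_s: 14.7
ee_pos: [434.7, 147.0, 190.4]
tcp_rot: [2.334, 2.101, 0.001]
force: [0.5, -0.5, -0.2]
finger_gap: 0.599
grasp_force: 0.0
```

Run:
```python
from h import *
s=S(); p,d,c=candles("wrist"); candles()
go(434.4,148.1,66,-5.9)
```

```text
t 14.7 tcp [434.7 147.  190.4] gap 0.599 gf 0.0 F [ 0.5 -0.5 -0.2] j [ 0.07  0.21  1.75 -0.    1.18  0.18]
top [435.  152.6 129.2] span [21. 21.] n 667 hsv [ 41. 126. 151.] rack -193.0 114.3
top [467.7  45.4 126.7] span [16. 15.] n 243 hsv [19. 60. 98.] rack -149.4 11.1
top [470.8  35.3 129.8] span [21. 19.] n 52 hsv [ 27.   32.5 169. ] rack -145.3 1.4
top [ 468.9 -105.8  129.8] span [19. 19.] n 51 hsv [ 16. 151. 171.] rack -132.7 -139.2
top [344.   17.1 129.3] span [18. 19.] n 50 hsv [144.   99.5 125. ] rack -269.6 -29.8
top [ 315.3 -235.1  129.6] span [18. 21.] n 56 hsv [144.  91. 135.] rack -272.1 -283.6
top [ 314.5 -135.8  129.7] span [18. 19.] n 52 hsv [144.  96. 135.] rack -283.2 -185.0
turn [ 0.0008  0.     -0.0027] shift [ 0.0014 -0.0008  0.1241] len 124.0
```

>>> send_rows(
  deltas=[0,0,-0.003,0.003,-0.0005,0.03,0.4,0,0,-0.003,0.003,-0.0005,0.065,0.4,0,0,-0.003,0.003,-0.0005,0.1,0.4,0,0,-0.003,0.003,-0.0005,0.123,0.4,0,0,-0.003,0.003,-0.0005,0.124,0.4,0,0,-0.003,0.003,-0.0005,0.124,0.6,0,0,-0.003,0.003,-0.0005,0.124,0.8,0,0,-0.003,0.003,-0.0005,0.124,1,0,0,-0.003,0.003,-0.0005,0.124,1,0,0,-0.003,0.003,-0.0005,0.124,1,0,0,-0.003,0.003,-0.0005,0.124,1],
  grip_force=50,
)

```text
time_s: 15.9
ee_pos: [434.9, 150.4, 67.3]
tcp_rot: [2.328, 2.105, 0.004]
force: [1.3, -2.2, 7.3]
finger_gap: 0.243
grasp_force: 48.0
```

Run:
```python
from h import *
s=S(); st=s["ee_pos"]
rows([[st[0],st[1],130],list(rk(0,-70,130)),list(rk(0,-70,74))])
```

```text
t 15.9 tcp [434.9 150.4  67.3] gap 0.243 gf 48.0 F [ 1.3 -2.2  7.3] j [ 0.08  0.39  1.88 -0.    0.87  0.18]
[[0.0, 0.0002, -0.0627], [-0.1827, 0.1926, -0.0621], [-0.1827, 0.1924, -0.0061]]
```

>>> send_rows(
  deltas=[0,0,0,0,0,-0.015,1,0,0,0,0,0,-0.04,1,0,0,0,-0.01,0.011,-0.063,1,0,0,0,-0.03,0.032,-0.07,1,0,0,0,-0.055,0.058,-0.07,1,0,0,0,-0.08,0.084,-0.07,1,0,0,0,-0.105,0.111,-0.07,1,0,0,0,-0.13,0.137,-0.07,1,0,0,0,-0.155,0.163,-0.07,1,0,0,0,-0.175,0.184,-0.065,1,0,0,0,-0.1827,0.1926,-0.06,1,0,0,0,-0.1827,0.1926,-0.06,1],
)

```text
time_s: 17.1
ee_pos: [606.7, -51.2, 124.6]
tcp_rot: [-2.33, -2.104, 0.002]
force: [-0.5, -0.5, -3.2]
finger_gap: 0.241
grasp_force: 48.8
```

Run:
```python
from h import *
s=S(); go(*rk(0,-70,130),-5.9); rows([rk(0,-70,74.5),rk(0,-20,74.5),rk(0,240,74.5)])
p,d,c=grab("wrist","w7"); W=cloud(d,c)
# candle axis where visible, foot
```

```text
t 17.1 tcp [606.7 -51.2 124.6] gap 0.241 gf 48.8 F [-0.5 -0.5 -3.2] j [-0.28  0.59  1.37  0.    1.19 -0.17]
turn [-0.0023 -0.0004  0.0011] shift [ 0.0007  0.0012 -0.0054] len 6.0
[[0.0007, 0.0013, 0.0501], [0.0507, 0.0014, 0.0502], [0.3107, 0.0017, 0.0503]]
```

View pics/w7.png

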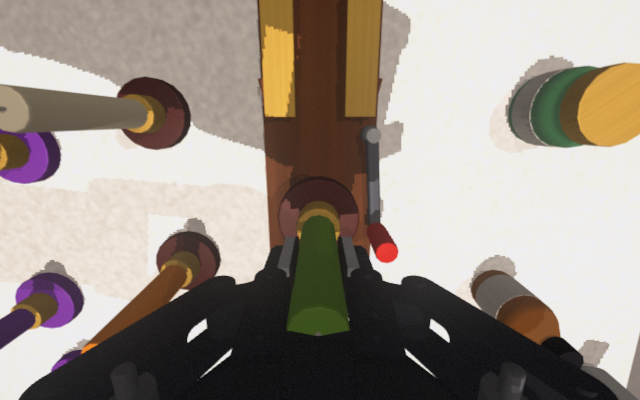

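>>> send_rows(
  deltas=[0,0,0,0,0.0007,0.015,1,0,0,0,0,0.0007,0.03,1,0,0,0,0,0.0007,0.042,1,0,0,0,0,0.0007,0.049,1,0,0,0,0,0.0007,0.049,1,0,0,0,0.015,0.0007,0.049,1,0,0,0,0.03,0.0007,0.049,1,0,0,0,0.045,0.0007,0.049,1,0,0,0,0.06,0.0007,0.049,1,0,0,0,0.075,0.0007,0.049,1,0,0,0,0.09,0.0007,0.049,1,0,0,0,0.1,0.0007,0.049,1],
)

```text
time_s: 18.35
ee_pos: [617.8, 50.5, 76.9]
tcp_rot: [-2.329, -2.108, -0.0]
force: [0.1, -0.6, -3.7]
finger_gap: 0.248
grasp_force: 48.9
```

Run:
```python
from h import *
s=S(); r=s["ee_pos"]-O; print(r@EX,r@EY); rows([rk(0,240,75)])
```

```text
t 18.35 tcp [617.8  50.5  76.9] gap 0.248 gf 48.9 F [ 0.1 -0.6 -3.7] j [-0.11  0.67  1.37  0.    1.1  -0.01]
-0.6697578321482819 31.63141005703954
[[0.2084, 0.0014, 0.0019]]
```

>>> send_rows(
  deltas=[0,0,0,0.02,0.0007,0.001,1,0,0,0,0.04,0.0007,0.001,1,0,0,0,0.06,0.0007,0.001,1,0,0,0,0.08,0.0007,0.001,1,0,0,0,0.1,0.0007,0.001,1,0,0,0,0.12,0.0007,0.001,1,0,0,0,0.14,0.0007,0.001,1,0,0,0,0.16,0.0007,0.001,1,0,0,0,0.18,0.0007,0.001,1,0,0,0,0.195,0.0007,0.001,1,0,0,0,0.206,0.0007,0.001,1,0,0,0,0.206,0.0007,0.001,1],
)

```text
time_s: 19.55
ee_pos: [638.9, 255.0, 75.7]
tcp_rot: [-2.329, -2.108, -0.0]
force: [-0.2, -0.2, -3.2]
finger_gap: 0.242
grasp_force: 48.8
```

Run:
```python
from h import *
s=S(); r=s["ee_pos"]-O; print(r@EX,r@EY)
```

```text
t 19.55 tcp [638.9 255.   75.7] gap 0.242 gf 48.8 F [-0.2 -0.2 -3.2] j [0.21 0.81 1.11 0.   1.22 0.31]
-0.682165009720609 237.14518681178686
```

>>> send_rows(
  deltas=[0,0,0,0,0,0.0012,1,0,0,0,0,0,0.0025,1,0,0,0,0,0,0.0025,1],
)

```text
time_s: 19.85
ee_pos: [639.2, 253.0, 73.4]
tcp_rot: [2.331, 2.106, -0.0]
force: [0.3, -0.5, -4.0]
finger_gap: 0.248
grasp_force: 49.0
```

>>> send_rows(
  deltas=[0,0,0,0,0,0,0.75,0,0,0,0,0,0,0.6,0,0,0,0,0,0,0.4,0,0,0,0,0,0,0.4,0,0,0,0,0,0,0.4,0,0,0,0,0,-0.02,0.4,0,0,0,0,0,-0.05,0.4,0,0,0,0,0,-0.09,0.4,0,0,0,0,0,-0.12,0.4,0,0,0,0,0,-0.12,0.4],
)

```text
time_s: 20.85
ee_pos: [640.6, 254.1, 198.9]
tcp_rot: [2.327, 2.104, 0.012]
force: [-0.3, -0.5, 0.6]
finger_gap: 0.599
grasp_force: 0.0
```

Run:
```python
from h import *
S(); candles("wrist"); print(); candles(); go(470.6,36.3,190,-5.9)
```

```text
t 20.85 tcp [640.6 254.1 198.9] gap 0.599 gf 0.0 F [-0.3 -0.5  0.6] j [ 0.21  0.71  0.97 -0.    1.46  0.31]
top [639.2 256.8 133.3] span [22. 21.] n 461 hsv [ 39. 139.  99.] rack -0.6 239.0

top [470.8  35.3 130.1] span [21. 19.] n 52 hsv [ 26.  33. 172.] rack -145.3 1.3
top [ 468.7 -105.9  130.1] span [19. 19.] n 50 hsv [ 16.  151.  173.5] rack -132.9 -139.3
top [344.1  17.2 129.8] span [18. 19.] n 53 hsv [144.  98. 128.] rack -269.5 -29.7
top [ 315.1 -235.3  129.5] span [18. 20.] n 55 hsv [144.  91. 137.] rack -272.3 -283.8
top [ 314.6 -135.9  130.6] span [18. 19.] n 51 hsv [144.  96. 138.] rack -283.0 -185.0
turn [ 0.0008 -0.0002  0.0025] shift [-0.2333 -0.1459  0.0035] len 275.0
```

>>> send_rows(
  deltas=[0,0,0.002,-0.02,-0.0125,0,0.4,0,0,0.002,-0.05,-0.031,0,0.4,0,0,0.002,-0.085,-0.053,0,0.4,0,0,0.002,-0.12,-0.075,0,0.4,0,0,0.002,-0.155,-0.097,0,0.4,0,0,0.002,-0.19,-0.119,0,0.4,0,0,0.002,-0.22,-0.138,0.002,0.4,0,0,0.002,-0.2333,-0.1459,0.0035,0.4,0,0,0.002,-0.2333,-0.1459,0.0035,0.4,0,0,0.002,-0.2333,-0.1459,0.0035,0.4],
)

```text
time_s: 21.95
ee_pos: [470.5, 36.5, 189.4]
tcp_rot: [-2.332, -2.104, 0.001]
force: [0.1, 0.7, -1.0]
finger_gap: 0.594
grasp_force: 0.0
```

Run:
```python
from h import *
S(); candles("wrist"); go(470.8,37,66,-5.9)
```

```text
t 21.95 tcp [470.5  36.5 189.4] gap 0.594 gf 0.0 F [ 0.1  0.7 -1. ] j [-0.17  0.24  1.71  0.    1.19 -0.07]
top [471.2  39.4 129.2] span [21. 21.] n 675 hsv [ 24.  41. 221.] rack -145.4 5.4
top [346.1  21.6 128.5] span [21. 21.] n 722 hsv [142. 134. 143.] rack -267.9 -25.1
top [ 314.9 -124.5  124.8] span [18.  7.] n 145 hsv [141. 154.  56.] rack -283.9 -173.7
turn [-0.0007 -0.0002  0.0007] shift [2.000e-04 1.000e-04 1.235e-01] len 123.0
```

>>> send_rows(
  deltas=[0,0,0,0.001,0.0005,0.03,0.4,0,0,0,0.001,0.0005,0.065,0.4,0,0,0,0.001,0.0005,0.1,0.4,0,0,0,0.001,0.0005,0.1225,0.4,0,0,0,0.001,0.0005,0.1235,0.4,0,0,0,0.001,0.0005,0.1235,0.6,0,0,0,0.001,0.0005,0.1235,0.8,0,0,0,0.001,0.0005,0.1235,1,0,0,0,0.001,0.0005,0.1235,1,0,0,0,0.001,0.0005,0.1235,1,0,0,0,0.001,0.0005,0.1235,1],
)

```text
time_s: 23.1
ee_pos: [472.0, 37.3, 67.6]
tcp_rot: [2.331, 2.103, 0.003]
force: [0.0, 2.2, 7.0]
finger_gap: 0.247
grasp_force: 48.9
```

Run:
```python
from h import *
s=S(); st=s["ee_pos"]
rows([[st[0],st[1],140],list(rk(0,-70,135)),list(rk(0,-70,75.5))])
```

```text
t 23.1 tcp [472.   37.3  67.6] gap 0.247 gf 48.9 F [0.  2.2 7. ] j [-0.17  0.41  1.84  0.    0.89 -0.07]
[[0.0, 0.0002, -0.0724], [-0.0735, 0.1445, -0.067], [-0.0735, 0.1443, -0.0075]]
```

>>> send_rows(
  deltas=[0,0,0,0,0,-0.015,1,0,0,0,0,0,-0.04,1,0,0,0,-0.005,0.01,-0.063,1,0,0,0,-0.018,0.035,-0.065,1,0,0,0,-0.032,0.063,-0.065,1,0,0,0,-0.046,0.091,-0.065,1,0,0,0,-0.061,0.119,-0.06,1,0,0,0,-0.0735,0.1443,-0.055,1,0,0,0,-0.0735,0.1443,-0.04,1,0,0,0,-0.0735,0.1443,-0.025,1,0,0,0,-0.0735,0.1443,-0.012,1,0,0,0,-0.0735,0.1443,-0.012,1],
)

```text
time_s: 24.3
ee_pos: [606.0, -50.4, 76.5]
tcp_rot: [-2.33, -2.103, 0.003]
force: [-0.5, 0.9, -1.8]
finger_gap: 0.241
grasp_force: 49.0
```

Run:
```python
from h import *
s=S(); r=s["ee_pos"]-O; print(r@EX,r@EY);rows([rk(0,-70,77),rk(0,30,77)]);print(s["tcp_rot"])
```

```text
t 24.3 tcp [606.  -50.4  76.5] gap 0.241 gf 49.0 F [-0.5  0.9 -1.8] j [-0.28  0.65  1.41 -0.    1.09 -0.17]
-2.021413143346208 -69.94743540703172
[[-0.0001, 0.002, -0.0005], [0.0999, 0.0021, -0.0004]]
[-2.32990046 -2.10258208  0.00333149]
```

>>> send_rows(
  deltas=[0,0,0,0.01,0.0015,0,1,0,0,0,0.025,0.0015,0,1,0,0,0,0.04,0.0015,0,1,0,0,0,0.055,0.0015,0,1,0,0,0,0.07,0.0015,0,1,0,0,0,0.085,0.0015,0,1,0,0,0,0.1,0.0015,0,1,0,0,0,0.12,0.0015,0,1,0,0,0,0.14,0.0015,0,1,0,0,0,0.16,0.0015,0,1,0,0,0,0.18,0.0015,0,1,0,0,0,0.18,0.0015,0,1],
)

```text
time_s: 25.5
ee_pos: [626.9, 131.2, 78.4]
tcp_rot: [-2.329, -2.108, -0.001]
force: [0.3, -0.6, -2.9]
finger_gap: 0.243
grasp_force: 49.1
```

Run:
```python
from h import *
s=S(); r=s["ee_pos"]-O; print(r@EX,r@EY);rows([rk(0,171,77)])
```

```text
t 25.5 tcp [626.9 131.2  78.4] gap 0.243 gf 49.1 F [ 0.3 -0.6 -2.9] j [0.02 0.71 1.3  0.   1.14 0.12]
0.11767477102836492 112.77560048224755
[[0.0582, 0.0001, 0.0014]]
```

>>> send_rows(
  deltas=[0,0,0,0.015,0,0,1,0,0,0,0.03,0,0,1,0,0,0,0.045,0,0,1,0,0,0,0.059,0,0.001,1,0,0,0,0.059,0,0.003,1,0,0,0,0.059,0,0.0045,1,0,0,0,0.059,0,0.0045,1],
)

```text
time_s: 26.2
ee_pos: [633.1, 186.4, 73.8]
tcp_rot: [2.333, 2.104, -0.0]
force: [0.0, 0.0, -2.7]
finger_gap: 0.24
grasp_force: 49.5
```

>>> send_rows(
  deltas=[0,0,0,0,0,0,0.75,0,0,0,0,0,0,0.6,0,0,0,0,0,0,0.4,0,0,0,0,0,0,0.4,0,0,0,0,0,0,0.4,0,0,0,0,0,-0.02,0.4,0,0,0,0,0,-0.05,0.4,0,0,0,0,0,-0.09,0.4,0,0,0,0,0,-0.12,0.4,0,0,0,0,0,-0.12,0.4],
)

```text
time_s: 27.2
ee_pos: [634.7, 187.1, 199.1]
tcp_rot: [2.328, 2.101, 0.011]
force: [0.8, -0.0, 0.5]
finger_gap: 0.607
grasp_force: 0.0
```

Run:
```python
from h import *
S(); candles("wrist"); print(); candles(); go(468.8,-104.5,192,-5.9)
```

```text
t 27.2 tcp [634.7 187.1 199.1] gap 0.607 gf 0.0 F [ 0.8 -0.   0.5] j [ 0.11  0.64  1.08 -0.    1.41  0.21]
top [638.9 254.  135.3] span [21. 21.] n 460 hsv [ 40. 145.  93.] rack -0.6 236.2
top [635.  179.  132.9] span [21. 22.] n 446 hsv [ 21.   57.  193.5] rack 3.2 161.2

top [637.9 249.5 133.7] span [12. 19.] n 21 hsv [37. 98. 86.] rack -1.1 231.6
top [ 468.9 -105.8  130. ] span [19. 19.] n 51 hsv [ 16. 151. 175.] rack -132.7 -139.2
top [344.1  17.2 129.5] span [18. 19.] n 52 hsv [144.  98. 129.] rack -269.4 -29.7
top [ 315.3 -235.3  129.6] span [19. 20.] n 55 hsv [144.  90. 138.] rack -272.1 -283.8
top [ 314.6 -136.   129.7] span [18. 19.] n 52 hsv [144.   96.5 138.5] rack -283.1 -185.1
turn [ 0.0006 -0.0001  0.0005] shift [-0.3067 -0.1336  0.0019] len 335.0
```

Run:
```python
from h import *
S(); candles("wrist"); p,d,c=grab("wrist","w8"); W=cloud(d,c); h=cv2.cvtColor(p,cv2.COLOR_RGB2HSV)
```

```text
t 27.3 tcp [633.1 186.9 194.1] gap 0.6 gf 0.0 F [-0.2  0.1 -0.3] j [ 0.11  0.64  1.09 -0.    1.41  0.21]
top [638.9 253.9 135.3] span [21. 21.] n 486 hsv [ 40. 145.  93.] rack -0.6 236.1
top [634.5 178.3 132.9] span [21. 21.] n 469 hsv [ 19.  65. 197.] rack 2.8 160.5
```

View pics/w8.png

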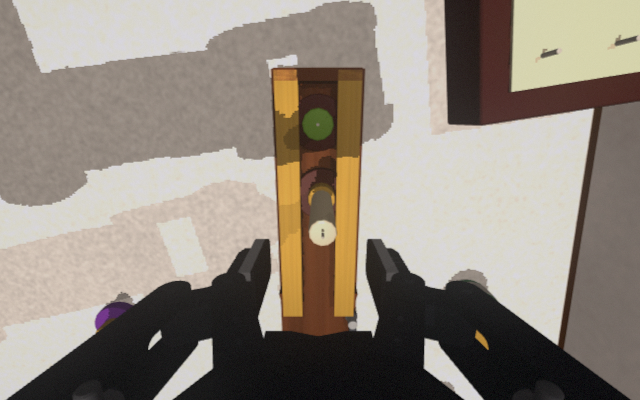

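Run:
```python
from h import *
c=cam("wrist")
for y in(160,165,170,236):
    for x in(0,3): print(x,y,"top",proj(c,rk(x,y,136)).round(),"cup",proj(c,rk(x,y,40)).round(),"foot far edge",proj(c,rk(x,y+30,20)).round(),"foot near",proj(c,rk(x,y-30,20)).round())
p=cv2.imread("pics/w8.png"); cv2.imwrite("pics/w8c.png",cv2.resize(p[80:260,250:390],None,fx=3.3,fy=3.3,interpolation=cv2.INTER_CUBIC))
```

```text
0 160 top [318. 230.] cup [318. 197.] foot far edge [318. 166.] foot near [318. 217.]
3 160 top [322. 230.] cup [321. 197.] foot far edge [321. 166.] foot near [321. 217.]
0 165 top [318. 224.] cup [318. 192.] foot far edge [318. 161.] foot near [318. 213.]
3 165 top [322. 224.] cup [321. 192.] foot far edge [321. 161.] foot near [321. 213.]
0 170 top [318. 217.] cup [318. 188.] foot far edge [318. 157.] foot near [318. 209.]
3 170 top [322. 217.] cup [321. 188.] foot far edge [321. 157.] foot near [321. 209.]
0 236 top [318. 124.] cup [318. 123.] foot far edge [318.  93.] foot near [318. 151.]
3 236 top [323. 124.] cup [321. 123.] foot far edge [321.  93.] foot near [321. 151.]
```

View pics/w8c.png

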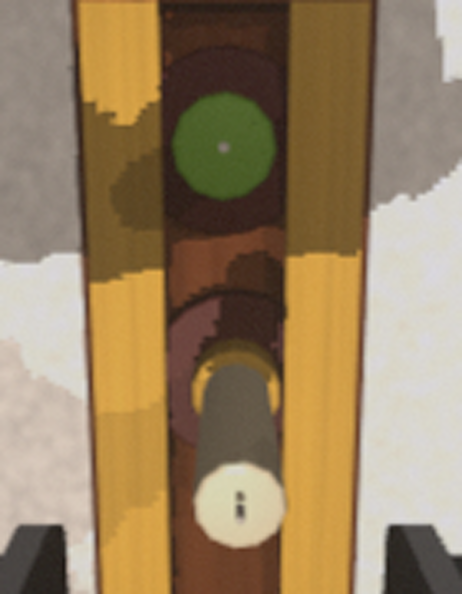

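>>> send_rows(
  deltas=[0,0,0,-0.02,-0.0087,0,0.4,0,0,0,-0.06,-0.026,0,0.4,0,0,0,-0.1,-0.0436,0,0.4,0,0,0,-0.14,-0.061,0,0.4,0,0,0,-0.18,-0.0784,0,0.4,0,0,0,-0.22,-0.0958,0,0.4,0,0,0,-0.26,-0.113,0,0.4,0,0,0,-0.29,-0.126,0,0.4,0,0,0,-0.3065,-0.133,0,0.4,0,0,0,-0.3065,-0.133,0,0.4,0,0,0,-0.3065,-0.133,0,0.4],
)

```text
time_s: 28.5
ee_pos: [469.3, -104.1, 193.3]
tcp_rot: [-2.332, -2.103, 0.0]
force: [0.0, -0.4, 0.6]
finger_gap: 0.601
grasp_force: 0.0
```

Run:
```python
from h import *
S(); candles("wrist"); candles(); go(469,-104,66,-5.9)
```

```text
t 28.5 tcp [ 469.3 -104.1  193.3] gap 0.601 gf 0.0 F [ 0.  -0.4  0.6] j [-0.46  0.25  1.68  0.    1.21 -0.36]
top [346.3  19.  128.6] span [23. 21.] n 1155 hsv [141. 154.  82.] rack -267.5 -27.7
top [ 469.9 -102.2  129.1] span [21. 21.] n 653 hsv [ 14. 176. 210.] rack -132.1 -135.5
top [ 316.9 -132.3  128.3] span [22. 22.] n 698 hsv [141. 136. 137.] rack -281.1 -181.2
top [ 582.8 -291.1  126.9] span [24. 13.] n 214 hsv [160.  11.  71.] rack -0.3 -311.7
top [636.3 248.7 131.9] span [19. 19.] n 33 hsv [ 40. 112. 112.] rack -2.6 230.6
top [632.4 170.9 132.2] span [22. 19.] n 30 hsv [ 24.  50. 156.] rack 1.5 152.9
top [ 315.1 -235.4  129.3] span [19. 21.] n 55 hsv [144.  94. 136.] rack -272.3 -283.9
top [ 310.3 -141.1  130.8] span [13. 11.] n 16 hsv [145.  100.5 132. ] rack -286.8 -190.6
turn [-0.0007 -0.0004  0.0014] shift [-0.0005 -0.0005  0.1275] len 128.0
```

>>> send_rows(
  deltas=[0,0,0,0,0,0.03,0.4,0,0,0,0,0,0.065,0.4,0,0,0,0,0,0.1,0.4,0,0,0,0,0,0.126,0.4,0,0,0,0,0,0.1275,0.4,0,0,0,0,0,0.1275,0.6,0,0,0,0,0,0.1275,0.8,0,0,0,0,0,0.1275,1,0,0,0,0,0,0.1275,1,0,0,0,0,0,0.1275,1,0,0,0,0,0,0.1275,1],
)

```text
time_s: 29.7
ee_pos: [470.2, -104.5, 67.9]
tcp_rot: [2.33, 2.103, 0.002]
force: [-1.2, 1.9, 6.9]
finger_gap: 0.244
grasp_force: 49.1
```

Run:
```python
from h import *
s=S(); st=s["ee_pos"]
rows([[st[0],st[1],140],list(rk(0,-75,135)),list(rk(0,-75,77))])
```

```text
t 29.7 tcp [ 470.2 -104.5   67.9] gap 0.244 gf 49.1 F [-1.2  1.9  6.9] j [-0.46  0.42  1.82  0.    0.9  -0.36]
[[-0.0, 0.0002, -0.0721], [0.0626, 0.1318, -0.0668], [0.0626, 0.1316, -0.0088]]
```

>>> send_rows(
  deltas=[0,0,0,0,0,-0.015,1,0,0,0,0,0,-0.04,1,0,0,0,0.005,0.01,-0.063,1,0,0,0,0.016,0.034,-0.065,1,0,0,0,0.028,0.058,-0.065,1,0,0,0,0.039,0.083,-0.065,1,0,0,0,0.051,0.108,-0.06,1,0,0,0,0.0626,0.133,-0.055,1,0,0,0,0.0626,0.133,-0.04,1,0,0,0,0.0626,0.133,-0.025,1,0,0,0,0.0626,0.133,-0.0125,1,0,0,0,0.0626,0.133,-0.0125,1],
)

```text
time_s: 30.9
ee_pos: [607.2, -55.5, 77.4]
tcp_rot: [-2.33, -2.103, 0.003]
force: [-0.7, 0.5, -3.6]
finger_gap: 0.243
grasp_force: 49.8
```

Run:
```python
from h import *
s=S(); r=s["ee_pos"]-O; print(r@EX,r@EY);rows([rk(0,90,77)])
```

```text
t 30.9 tcp [607.2 -55.5  77.4] gap 0.243 gf 49.8 F [-0.7  0.5 -3.6] j [-0.28  0.65  1.4  -0.    1.09 -0.18]
-0.3347501272212837 -74.91579260314961
[[0.1649, 0.0004, 0.0005]]
```

>>> send_rows(
  deltas=[0,0,0,0.012,0.0003,0,1,0,0,0,0.027,0.0003,0,1,0,0,0,0.042,0.0003,0,1,0,0,0,0.057,0.0003,0,1,0,0,0,0.072,0.0003,0,1,0,0,0,0.087,0.0003,0,1,0,0,0,0.104,0.0003,0,1,0,0,0,0.122,0.0003,0,1,0,0,0,0.14,0.0003,0,1,0,0,0,0.155,0.0003,0,1,0,0,0,0.163,0.0003,0,1,0,0,0,0.163,0.0003,0,1],
)

```text
time_s: 32.1
ee_pos: [625.1, 107.6, 78.9]
tcp_rot: [-2.331, -2.106, -0.0]
force: [-0.2, -0.5, -3.3]
finger_gap: 0.238
grasp_force: 49.7
```

Run:
```python
from h import *
s=S(); r=s["ee_pos"]-O; print(r@EX,r@EY)
```

```text
t 32.1 tcp [625.1 107.6  78.9] gap 0.238 gf 49.7 F [-0.2 -0.5 -3.3] j [-0.01  0.69  1.32  0.    1.13  0.09]
0.7592396702694195 89.12127348410097
```

>>> send_rows(
  deltas=[0,0,0,0,0,0.002,1,0,0,0,0,0,0.004,1,0,0,0,0,0,0.0055,1,0,0,0,0,0,0.0055,1,0,0,0,0,0,0.006,1,0,0,0,0,0,0.006,1],
)

```text
time_s: 32.7
ee_pos: [625.2, 105.9, 74.0]
tcp_rot: [2.332, 2.104, 0.0]
force: [-4.9, -1.4, 6.3]
finger_gap: 0.247
grasp_force: 50.9
```

Touching the floor (+6 N). Release and rise.

>>> send_rows(
  deltas=[0,0,0,0,0,-0.0005,0.8,0,0,0,0,0,-0.0005,0.7,0,0,0,0,0,-0.0005,0.5,0,0,0,0,0,-0.0005,0.4,0,0,0,0,0,-0.0005,0.4,0,0,0,0,0,-0.02,0.4,0,0,0,0,0,-0.05,0.4,0,0,0,0,0,-0.09,0.4,0,0,0,0,0,-0.12,0.4,0,0,0,0,0,-0.12,0.4,0,0,0,0,0,-0.12,0.4],
)

```text
time_s: 33.8
ee_pos: [625.1, 106.5, 193.0]
tcp_rot: [2.332, 2.105, 0.001]
force: [0.2, -0.2, -0.6]
finger_gap: 0.601
grasp_force: 0.0
```

Run:
```python
from h import *
S(); p,d,c=candles("wrist"); candles(); cv2.imwrite("pics/w9.png",p[:,:,::-1]); go(*rk(52,-99.6,150),-51)
```

```text
t 33.8 tcp [625.1 106.5 193. ] gap 0.601 gf 0.0 F [ 0.2 -0.2 -0.6] j [-0.02  0.58  1.19  0.    1.36  0.09]
top [638.2 244.9 129.3] span [20.  7.] n 319 hsv [ 41. 157.  48.] rack -0.4 227.0
top [634.3 175.5 135.3] span [21. 21.] n 451 hsv [ 18.  67. 145.] rack 2.9 157.6
top [625.  109.6 133.1] span [21. 21.] n 459 hsv [ 14. 191. 168.] rack 0.5 91.1
top [348.4  22.2 127.4] span [21. 21.] n 640 hsv [141. 112.  85.] rack -265.7 -24.3
top [636.6 255.  133.8] span [19.  9.] n 18 hsv [ 38.5 104.5 114. ] rack -3.0 237.0
top [632.3 171.6 132.6] span [18. 20.] n 39 hsv [ 20.  65. 126.] rack 1.3 153.5
top [344.2  17.  129.2] span [19. 19.] n 53 hsv [145.  93. 116.] rack -269.4 -29.9
top [ 315.4 -235.2  129.5] span [19. 21.] n 54 hsv [144.   89.5 138. ] rack -272.0 -283.7
top [ 314.5 -135.9  129.5] span [18. 18.] n 53 hsv [144.  96. 139.] rack -283.2 -185.0
turn [-0.0021  0.0011  0.7876] shift [-0.1875  0.0516  0.0414] len 199.0
```

View pics/w9.png

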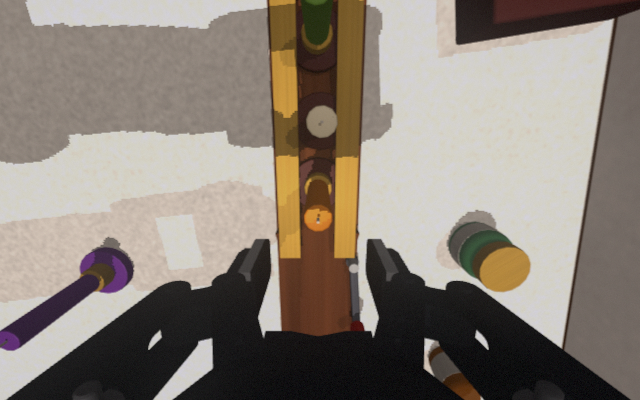

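>>> send_rows(
  deltas=[0,0,0.1,-0.02,0.0055,0,0.6,0,0,0.22,-0.045,0.0125,0,0.6,0,0,0.34,-0.075,0.0207,0,0.6,0,0,0.46,-0.105,0.029,0,0.6,0,0,0.58,-0.135,0.037,0,0.6,0,0,0.7,-0.165,0.0455,0.01,0.6,0,0,0.7876,-0.1875,0.0516,0.03,0.6,0,0,0.7876,-0.1875,0.0516,0.0414,0.6,0,0,0.7876,-0.1875,0.0516,0.0414,0.6,0,0,0.7876,-0.1875,0.0516,0.0414,0.6],
)

```text
time_s: 34.9
ee_pos: [657.2, -84.3, 151.5]
tcp_rot: [-2.96, -1.052, 0.001]
force: [0.1, 0.1, 0.9]
finger_gap: 0.397
grasp_force: 0.0
```

Run:
```python
from h import *
S()
p,d,c=grab("wrist"); W=cloud(d,c)
h=cv2.cvtColor(p,cv2.COLOR_RGB2HSV).astype(int)
q=((h[...,0]<6)|(h[...,0]>174))&(h[...,1]>170)&(h[...,2]>60)&(W[...,2]>30)&(W[...,2]<80)
k=W[q]; t=k[k[:,2]>66]; print("knob",len(k),len(t),t.mean(0),t.min(0),t.max(0)); r=t.mean(0)-O; x,y=r@EX,r@EY; print(x,y,"theta",np.arctan2(-(y+15),-(x-44)))
go(*t.mean(0)[:2],38,-51)
```

```text
t 34.9 tcp [657.2 -84.3 151.5] gap 0.397 gf 0.0 F [0.1 0.1 0.9] j [-0.3   0.68  1.14  0.    1.32  0.58]
knob 332 331 [656.11060074 -82.95582374  69.75726017] [647.60951775 -91.94076683  67.2662305 ] [664.4458462  -74.49407979  71.73374219]
51.18502881602068 -97.20575706062766 theta 1.6579777642570395
turn [ 0.0005 -0.0005  0.0022] shift [-0.0003 -0.0019  0.1142] len 114.0
```

>>> send_rows(
  deltas=[0,0,0,0,-0.001,0.03,0.6,0,0,0,0,-0.001,0.06,0.6,0,0,0,0,-0.001,0.09,0.6,0,0,0,0,-0.001,0.111,0.6,0,0,0,0,-0.001,0.111,0.6,0,0,0,0,-0.001,0.111,0.73,0,0,0,0,-0.001,0.111,0.73,0,0,0,0,-0.001,0.111,0.73],
)

```text
time_s: 35.75
ee_pos: [657.4, -84.7, 42.2]
tcp_rot: [2.96, 1.049, 0.003]
force: [-0.5, -0.1, 0.1]
finger_gap: 0.276
grasp_force: 0.0
```

Run:
```python
from h import *
s=S(); z=s["ee_pos"][2]
rows([rk(44-85*np.cos(t),-15-85*np.sin(t),z) for t in np.linspace(1.65,0,13)])
rows([rk(44-85*np.cos(t),-15-85*np.sin(t),z) for t in (-.03,-.05)])
```

```text
t 35.75 tcp [657.4 -84.7  42.2] gap 0.276 gf 0.0 F [-0.5 -0.1  0.1] j [-0.3   0.79  1.24 -0.    1.11  0.59]
[[-0.002, -0.0006, -0.0], [-0.0104, -0.0088, -0.0], [-0.0175, -0.018, -0.0001], [-0.0233, -0.0282, -0.0001], [-0.0277, -0.039, -0.0001], [-0.0306, -0.0503, -0.0002], [-0.0318, -0.0619, -0.0002], [-0.0315, -0.0736, -0.0002], [-0.0296, -0.0851, -0.0002], [-0.0261, -0.0963, -0.0002], [-0.0211, -0.1068, -0.0003], [-0.0148, -0.1166, -0.0003], [-0.0071, -0.1254, -0.0003]]
[[-0.0053, -0.1272, -0.0003], [-0.004, -0.1283, -0.0003]]
```

>>> send_rows(
  deltas=[0,0,0,-0.0104,-0.0088,0,0.73,0,0,0,-0.0175,-0.018,0,0.73,0,0,0,-0.0233,-0.0282,0,0.73,0,0,0,-0.0277,-0.039,0,0.73,0,0,0,-0.0306,-0.0503,0,0.73,0,0,0,-0.0318,-0.0619,0,0.73,0,0,0,-0.0315,-0.0736,0,0.73,0,0,0,-0.0296,-0.0851,0,0.73,0,0,0,-0.0261,-0.0963,0,0.73,0,0,0,-0.0211,-0.1068,0,0.73,0,0,0,-0.0148,-0.1166,0,0.73,0,0,0,-0.0071,-0.1254,0,0.73],
)

```text
time_s: 36.95
ee_pos: [572.2, 9.5, 40.5]
tcp_rot: [-2.961, -1.049, 0.0]
force: [0.5, -1.5, 0.2]
finger_gap: 0.273
grasp_force: 0.5
```

>>> send_rows(
  deltas=[0,0,0,0.002,-0.002,0,0.73,0,0,0,0.0035,-0.0035,0,0.73,0,0,0,0.0035,-0.0035,0,0.73],
)

```text
time_s: 37.25
ee_pos: [573.1, 12.8, 40.5]
tcp_rot: [2.96, 1.048, 0.001]
force: [-0.3, -3.1, 0.1]
finger_gap: 0.274
grasp_force: 1.4
```

Run:
```python
from h import *
s=S(); r=s["ee_pos"]-O; x,y=r@EX,r@EY; print(x,y,"theta",np.arctan2(-(y+15),-(x-44)))
```

```text
t 37.25 tcp [573.1  12.8  40.5] gap 0.274 gf 1.4 F [-0.3 -3.1  0.1] j [-0.18  0.63  1.55 -0.    0.96  0.71]
-41.21938075487804 -10.46469695881087 theta -0.053168991798896184
```

>>> send_rows(
  deltas=[0,0,0,-0.001,0.002,0,0.65,0,0,0,-0.001,0.002,0,0.55,0,0,0,-0.001,0.002,0,0.55,0,0,0,-0.001,0.002,-0.03,0.55,0,0,0,-0.001,0.002,-0.07,0.55,0,0,0,-0.001,0.002,-0.12,0.55,0,0,0,-0.001,0.002,-0.17,0.55,0,0,0,-0.001,0.002,-0.2,0.55,0,0,0,-0.001,0.002,-0.2,0.55],
)

```text
time_s: 38.15
ee_pos: [574.6, 11.0, 245.3]
tcp_rot: [2.957, 1.048, 0.012]
force: [0.0, -0.1, 0.3]
finger_gap: 0.445
grasp_force: 0.0
```

Run:
```python
from h import *
S()
p,d,c=candles("wrist"); W=cloud(d,c)
h=cv2.cvtColor(p,cv2.COLOR_RGB2HSV).astype(int)
q=((h[...,0]<6)|(h[...,0]>174))&(h[...,1]>170)&(h[...,2]>60)&(W[...,2]>30)&(W[...,2]<80)
k=W[q]; t=k[k[:,2]>66]; r=t.mean(0)-O; x,y=r@EX,r@EY; print("knob",len(t),x,y,"theta",np.arctan2(-(y+15),-(x-44)))
candles()
p,d,c=grab("scene"); cv2.imwrite("pics/s9.png",cv2.resize(p[130:320,100:460,::-1],None,fx=2.2,fy=2.2))
```

```text
t 38.15 tcp [574.6  11.  245.3] gap 0.445 gf 0.0 F [ 0.  -0.1  0.3] j [-0.18  0.41  1.33  0.    1.4   0.71]
top [634.5 171.7 132.4] span [21. 22.] n 600 hsv [ 21.  61. 152.] rack 3.5 153.9
top [624.9 104.7 133.9] span [21. 22.] n 382 hsv [ 14. 198. 133.] rack 0.8 86.2
knob 162 -40.190047952128594 -12.549879370316445 theta -0.029094047783480147
top [636.3 248.8 132.5] span [18. 19.] n 38 hsv [ 40.5 114.  118. ] rack -2.7 230.7
top [632.4 171.1 133.4] span [21. 19.] n 36 hsv [ 25.  50. 150.] rack 1.5 153.1
top [ 315.1 -235.4  129.2] span [18. 20.] n 53 hsv [144.  91. 137.] rack -272.3 -283.9
top [ 314.5 -135.8  129.8] span [18. 19.] n 53 hsv [144.  97. 137.] rack -283.2 -185.0
```

View pics/s9.png

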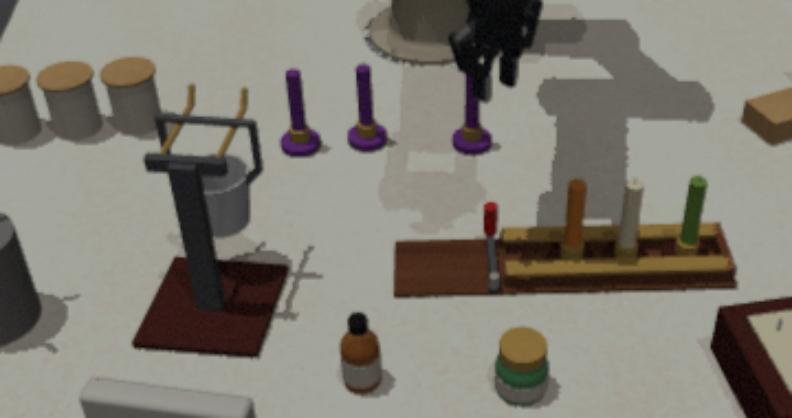

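```bash
python3 -c "
from h import *
print(robot.sign_off())"
```

```text
the job is handed in; nothing more can be done
None
```

I handed the job in at about 38 s. The last camera check showed the pail hanging free on both prongs, the three candlesticks present (green, cream, orange) upright in the lane under the lips, the gate shut, and the bottle and jar apparently undisturbed. The hand-in returned no verdict.

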